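# Sound the bus-bar carrier's sockets and fit the matching insulators

## Robot

A 6-joint arm with a two-finger parallel gripper is mounted at the origin on the work surface. World frame = base frame: x ahead of the robot, y to its left, z up, the work surface at z = 0. Lengths are in m, angles in rad, forces in N, time in s.
With the tool pointing down it reaches from about 0.3 to 0.95 m from the base axis. Payload 3.1 kg.
Tool frame: the origin (TCP) lies on the centre line of the jaws, within the pads' length; the fingertips stand 25 mm ahead of it and the grasp point (between the pads) lies 6 mm ahead of it; z points along the fingers, y is the line along which they close (so a half turn about z gives the same grasp; the last joint's range is limited). The gripper opens to 85 mm and grips with 20 to 120 N. Pads are 22 mm wide; open, the fingers measure 114 mm over their backs; the gripper's body (76 mm by 85 mm) begins 54 mm behind the grasp point. The pads swing forward as they close: fully open they stand 13 mm farther back than shut.
Start: joints at [-1.21, 0.308, 1.634, -0, 1.2, -0.07], TCP at [0.261, -0.568, 0.256] pointing down, gripper open.
Joint ranges: [-3.06, 3.06], [-0.79, 1.96], [0.05, 2.63], [-1.19, 4.34], [0.05, 2.64], [-2.94, 2.94]. Speed limits (rad/s): [2.79, 2.79, 3.14, 3.14, 3.14, 3.14].

## Interface

Orientations are given as a unit quaternion [x, y, z, w].
In Python, from bench import bot gives the robot as it stands.
- The arm moves only by the tool arm_command, never from a script. Its arguments are lists of equal length, an entry for each row: "translation": the shift along the tool's x, y, z in cm, a list of three; "yaw": the turn about the tool's z in degrees. In form: {"translation": [[x, y, z], ...], "yaw": [yaw, ...]}. A call has 1 to 8 rows; each row is the pose to reach, as a shift and turn from the pose commanded when the call began, along the tool's axes at that moment; what a row does not reach only later rows make up. A row lasts 1/12 s, in which the tool goes at most 41.7 mm and 7.16 degrees, less where a joint would pass 70% of its speed; a pose out of reach is approached as far as the arm can. A call with a gripper value outside its range is refused whole. "fingers" is the opening, from 0 (shut) to 1 (fully open), set as the call begins (left out, the last holds). The fingers move at their own pace and stop on an object; "squeeze" is the grip in N (left out, the last holds). Time passes only in rows, so rows that repeat a pose let the fingers close. It gives the time, the measured TCP pose, the force, the opening and the grip force at its end, in the units of the state.
- bot.get_obs(): the state, without advancing time (a new reading comes with each control period).
- bot.capture(name): name is "scene" or "top" or "wrist"; returns a dict with "color" (384x512x3 uint8, blue, green, red), "fx", "fy", "cx", "cy" (pixels), "origin" and "attitude" of the camera in the world. Camera axes: x right, y down, z forward; pixel columns grow to the right and rows downward; lengths in m; the calibration is good to about 2 mm. A picture is of the moment at which its call begins. There is no depth.
- bot.close_job(): hands the job in; it is judged then, once.
Trained networks look in the newest picture that a camera, given by its name, has taken for a name from the list of things; names that differ only in an ending like _2 or _b are one class to them, and where a whole thing is asked for, a point or a joint stands for the part that bears it (a point fixed in the world has none). Each returns a list of dicts, best first, with "confidence" (0 to 1); they miss things now and then, are a little off and sometimes report something else, mostly with a low value. They report only what shows in the picture. A call takes as long as a camera call.
- bot.find_in(thing, camera): "at" ([x, y, z] in m, in the coordinates of the camera as it stood for that picture, good to about 4 mm: the middle of the surface that is visible of it).
- bot.spot_point(thing, camera): "at" ([x, y, z] in m, in the coordinates of the camera as it stood for that picture, good to about 4 mm: a listed point, or the origin of a listed thing).
The state is a dict: "t": time; "joints": joint angles; "joint_vel": joint speeds; "joint_efforts": joint torques, N m; "eef_pos": TCP position; "tcp_rot": TCP orientation; "ft_force": force on the tool from outside, world axes, zero at the start; "moment": the same for the moment, N m; "grip_width": finger opening in m; "finger_force": force on a finger pad.
Only numpy, scipy, OpenCV 4.12 (cv2) and the standard library are available. Lean on these libraries where they do the work, as an engineer would, in place of code of your own. Each camera call takes 0.05 s, during which the arm holds its last target. There are 200 camera calls.

## Task

Take the depth gauge out of the wooden tool block and, starting at the end of the grey carrier with the green earth clamp and working away from it, put the gauge's rod down into each blue-lined socket to find its depth; then hang the gauge by its cross-beam on the forked hook with its white graduated face outward, away from the upright. Stand in each blue-lined socket an insulator (short, medium or long) whose foot just fills that depth, upright on the bottom with its shoulder flush with the top of the liner, so that all heads come level for the bus bar. Do not disturb the terminals, screwdriver, tape and can.

Things in the scene. Friction and masses are not known exactly. Their poses are not given: they have to be found in the camera images.
- carrier: Fixed grey bus-bar carrier 85 (x) x 310 (y) x 55 (z) mm, origin under its centre. Four round blind sockets 46 mm across open in its top at y = +105, +35, -35, -105 mm, x = 0. Measured from the liner's top face each is 20, 32 or 44 mm deep; which is which is unknown and changes every start. A green earth clamp with brass bolt (40 x 20 x 52 mm) is on its +y end. Unlined ones are not in use.
- liner_1: Blue plastic socket liner at the carrier's y = +105 mm (liner_1 is nearest the green clamp): a ring with flange 58 mm across, 3 mm thick, 40 mm opening, held in the socket by a short spigot. Origin on the socket's axis at the flange's underside, on the carrier's top face; its top is at +3 mm. None if that socket is not in use; 3 or 4 are present.
- liner_2: Blue plastic socket liner at the carrier's y = +35 mm (liner_1 is nearest the green clamp): a ring with flange 58 mm across, 3 mm thick, 40 mm opening, held in the socket by a short spigot. Origin on the socket's axis at the flange's underside, on the carrier's top face; its top is at +3 mm. None if that socket is not in use; 3 or 4 are present.
- liner_3: Blue plastic socket liner at the carrier's y = -35 mm (liner_1 is nearest the green clamp): a ring with flange 58 mm across, 3 mm thick, 40 mm opening, held in the socket by a short spigot. Origin on the socket's axis at the flange's underside, on the carrier's top face; its top is at +3 mm. None if that socket is not in use; 3 or 4 are present.
- liner_4: Blue plastic socket liner at the carrier's y = -105 mm (liner_1 is nearest the green clamp): a ring with flange 58 mm across, 3 mm thick, 40 mm opening, held in the socket by a short spigot. Origin on the socket's axis at the flange's underside, on the carrier's top face; its top is at +3 mm. None if that socket is not in use; 3 or 4 are present.
- short_a: A short standoff insulator, yellow with a bright steel base, loose and standing upright on the bench (0.10 to 0.14 kg): a round foot 36 mm across and 20 mm tall, and above that shoulder a round head 30 mm across and 22 mm tall, 42 mm in all. Origin at the centre of its underside, z up. Two of each length.
- short_b: A short standoff insulator, yellow with a bright steel base, loose and standing upright on the bench (0.10 to 0.14 kg): a round foot 36 mm across and 20 mm tall, and above that shoulder a round head 30 mm across and 22 mm tall, 42 mm in all. Origin at the centre of its underside, z up. Two of each length.
- medium_a: A medium standoff insulator, red with a bright steel base, loose and standing upright on the bench (0.10 to 0.14 kg): a round foot 36 mm across and 32 mm tall, and above that shoulder a round head 30 mm across and 22 mm tall, 54 mm in all. Origin at the centre of its underside, z up. Two of each length.
- medium_b: A medium standoff insulator, red with a bright steel base, loose and standing upright on the bench (0.10 to 0.14 kg): a round foot 36 mm across and 32 mm tall, and above that shoulder a round head 30 mm across and 22 mm tall, 54 mm in all. Origin at the centre of its underside, z up. Two of each length.
- long_a: A long standoff insulator, dark brown with a bright steel base, loose and standing upright on the bench (0.10 to 0.14 kg): a round foot 36 mm across and 44 mm tall, and above that shoulder a round head 30 mm across and 22 mm tall, 66 mm in all. Origin at the centre of its underside, z up. Two of each length.
- long_b: A long standoff insulator, dark brown with a bright steel base, loose and standing upright on the bench (0.10 to 0.14 kg): a round foot 36 mm across and 44 mm tall, and above that shoulder a round head 30 mm across and 22 mm tall, 66 mm in all. Origin at the centre of its underside, z up. Two of each length.
- gauge: T-shaped depth gauge, 0.11 to 0.18 kg. Origin under the middle of its steel cross-beam (12 x 64 x 12 mm, long in y). A steel rod 8 mm across runs down 70 mm from it; above the beam is a black grip plate 14 (x) x 32 (y) mm, z = 12 to 60 mm. The grip's +x side is the white graduated face; the -x side is plain black. It starts with the rod in the tool block's hole, turned any way.
- gauge_tip (a point): The tip of the gauge's rod, 70 mm below its origin.
- tool_block: Fixed wooden tool block 80 x 120 x 85 mm with a 14 mm hole, 78 mm deep, in the middle of its top, in which the gauge stands at the start. Origin under its centre.
- hook_stand: Fixed gauge stand: base 100 x 120 x 10 mm, origin under its centre; blue upright 130 mm high at x = +30 mm; from it a forked hook points to its -x (outward): two level prongs 8 mm thick, 18 mm apart inside, tops at z = 130 mm, free from x = +22 to -40 mm, tips turned up 10 mm, nothing higher. The rod goes down between the prongs, the beam lies across both.
- hook_seat (a point): The middle of the fork: midway between the prongs at the height of their tops (x = -8 mm in the stand's frame), where the gauge's origin belongs; 13 mm nearer or farther along the prongs is as good.
- hook_out (a point): A point in the air 200 mm outward (stand's -x) of hook_seat, showing the outward direction.
- terminal: Bystander: loose blue terminal block 46 x 30 x 40 mm on the bench among the insulators.
- rail_strip: Bystander: mounting rail 35 x 240 mm with a strip of blue terminals, 43 mm tall, beyond the carrier.
- driver: Bystander: screwdriver lying near the robot on the left.
- tape_roll: Bystander: yellow ring of tape, 96 mm across, 19 mm tall, lying at the left beyond the side fittings.
- spray_can: Bystander: can 56 mm across, 130 mm tall, standing at the right beyond the side fittings.

How it is judged:
On the way, in this order (a step that is already met when the one before it is completed fails the run):
1. the gauge's rod is upright in the socket of liner_1, its tip at least 17 mm below the liner's top face (horizontal distance between gauge_tip and liner_1 below 0.017 m and z of gauge_tip in the frame of liner_1 below -0.014 m and horizontal distance between gauge and liner_1 below 0.03 m), for 0.1 s.
2. the gauge's rod is upright in the socket of liner_2, its tip at least 17 mm below the liner's top face (horizontal distance between gauge_tip and liner_2 below 0.017 m and z of gauge_tip in the frame of liner_2 below -0.014 m and horizontal distance between gauge and liner_2 below 0.03 m), for 0.1 s.
3. the gauge's rod is upright in the socket of liner_3, its tip at least 17 mm below the liner's top face (horizontal distance between gauge_tip and liner_3 below 0.017 m and z of gauge_tip in the frame of liner_3 below -0.014 m and horizontal distance between gauge and liner_3 below 0.03 m), for 0.1 s.
4. the gauge's rod is upright in the socket of liner_4, its tip at least 17 mm below the liner's top face (horizontal distance between gauge_tip and liner_4 below 0.017 m and z of gauge_tip in the frame of liner_4 below -0.014 m and horizontal distance between gauge and liner_4 below 0.03 m), for 0.1 s.
At the end, for the whole second after the job is handed in: In each lined socket one insulator stands upright at rest, centred within 6 mm, shoulder within 4.5 mm of the liner's top. The gauge hangs at rest on the fork: upright, origin within 30 mm (level) of hook_seat and -6 to +8 mm from its height, white face outward within 45 degrees (((horizontal distance between short_a and liner_1 below 0.006 m and z of short_a in the frame of liner_1 between -0.0215 and -0.0125 m and angle between short_a's own z axis and vertical below 0.1 rad and linear speed of short_a below 0.02 m/s) or (horizontal distance between short_b and liner_1 below 0.006 m and z of short_b in the frame of liner_1 between -0.0215 and -0.0125 m and angle between short_b's own z axis and vertical below 0.1 rad and linear speed of short_b below 0.02 m/s) or (horizontal distance between medium_a and liner_1 below 0.006 m and z of medium_a in the frame of liner_1 between -0.0335 and -0.0245 m and angle between medium_a's own z axis and vertical below 0.1 rad and linear speed of medium_a below 0.02 m/s) or (horizontal distance between medium_b and liner_1 below 0.006 m and z of medium_b in the frame of liner_1 between -0.0335 and -0.0245 m and angle between medium_b's own z axis and vertical below 0.1 rad and linear speed of medium_b below 0.02 m/s) or (horizontal distance between long_a and liner_1 below 0.006 m and z of long_a in the frame of liner_1 between -0.0455 and -0.0365 m and angle between long_a's own z axis and vertical below 0.1 rad and linear speed of long_a below 0.02 m/s) or (horizontal distance between long_b and liner_1 below 0.006 m and z of long_b in the frame of liner_1 between -0.0455 and -0.0365 m and angle between long_b's own z axis and vertical below 0.1 rad and linear speed of long_b below 0.02 m/s)) and ((horizontal distance between short_a and liner_2 below 0.006 m and z of short_a in the frame of liner_2 between -0.0215 and -0.0125 m and angle between short_a's own z axis and vertical below 0.1 rad and linear speed of short_a below 0.02 m/s) or (horizontal distance between short_b and liner_2 below 0.006 m and z of short_b in the frame of liner_2 between -0.0215 and -0.0125 m and angle between short_b's own z axis and vertical below 0.1 rad and linear speed of short_b below 0.02 m/s) or (horizontal distance between medium_a and liner_2 below 0.006 m and z of medium_a in the frame of liner_2 between -0.0335 and -0.0245 m and angle between medium_a's own z axis and vertical below 0.1 rad and linear speed of medium_a below 0.02 m/s) or (horizontal distance between medium_b and liner_2 below 0.006 m and z of medium_b in the frame of liner_2 between -0.0335 and -0.0245 m and angle between medium_b's own z axis and vertical below 0.1 rad and linear speed of medium_b below 0.02 m/s) or (horizontal distance between long_a and liner_2 below 0.006 m and z of long_a in the frame of liner_2 between -0.0455 and -0.0365 m and angle between long_a's own z axis and vertical below 0.1 rad and linear speed of long_a below 0.02 m/s) or (horizontal distance between long_b and liner_2 below 0.006 m and z of long_b in the frame of liner_2 between -0.0455 and -0.0365 m and angle between long_b's own z axis and vertical below 0.1 rad and linear speed of long_b below 0.02 m/s)) and ((horizontal distance between short_a and liner_3 below 0.006 m and z of short_a in the frame of liner_3 between -0.0215 and -0.0125 m and angle between short_a's own z axis and vertical below 0.1 rad and linear speed of short_a below 0.02 m/s) or (horizontal distance between short_b and liner_3 below 0.006 m and z of short_b in the frame of liner_3 between -0.0215 and -0.0125 m and angle between short_b's own z axis and vertical below 0.1 rad and linear speed of short_b below 0.02 m/s) or (horizontal distance between medium_a and liner_3 below 0.006 m and z of medium_a in the frame of liner_3 between -0.0335 and -0.0245 m and angle between medium_a's own z axis and vertical below 0.1 rad and linear speed of medium_a below 0.02 m/s) or (horizontal distance between medium_b and liner_3 below 0.006 m and z of medium_b in the frame of liner_3 between -0.0335 and -0.0245 m and angle between medium_b's own z axis and vertical below 0.1 rad and linear speed of medium_b below 0.02 m/s) or (horizontal distance between long_a and liner_3 below 0.006 m and z of long_a in the frame of liner_3 between -0.0455 and -0.0365 m and angle between long_a's own z axis and vertical below 0.1 rad and linear speed of long_a below 0.02 m/s) or (horizontal distance between long_b and liner_3 below 0.006 m and z of long_b in the frame of liner_3 between -0.0455 and -0.0365 m and angle between long_b's own z axis and vertical below 0.1 rad and linear speed of long_b below 0.02 m/s)) and ((horizontal distance between short_a and liner_4 below 0.006 m and z of short_a in the frame of liner_4 between -0.0215 and -0.0125 m and angle between short_a's own z axis and vertical below 0.1 rad and linear speed of short_a below 0.02 m/s) or (horizontal distance between short_b and liner_4 below 0.006 m and z of short_b in the frame of liner_4 between -0.0215 and -0.0125 m and angle between short_b's own z axis and vertical below 0.1 rad and linear speed of short_b below 0.02 m/s) or (horizontal distance between medium_a and liner_4 below 0.006 m and z of medium_a in the frame of liner_4 between -0.0335 and -0.0245 m and angle between medium_a's own z axis and vertical below 0.1 rad and linear speed of medium_a below 0.02 m/s) or (horizontal distance between medium_b and liner_4 below 0.006 m and z of medium_b in the frame of liner_4 between -0.0335 and -0.0245 m and angle between medium_b's own z axis and vertical below 0.1 rad and linear speed of medium_b below 0.02 m/s) or (horizontal distance between long_a and liner_4 below 0.006 m and z of long_a in the frame of liner_4 between -0.0455 and -0.0365 m and angle between long_a's own z axis and vertical below 0.1 rad and linear speed of long_a below 0.02 m/s) or (horizontal distance between long_b and liner_4 below 0.006 m and z of long_b in the frame of liner_4 between -0.0455 and -0.0365 m and angle between long_b's own z axis and vertical below 0.1 rad and linear speed of long_b below 0.02 m/s)) and horizontal distance between gauge and hook_seat below 0.03 m and z of gauge in the frame of hook_seat between -0.006 and 0.008 m and x of hook_out in the frame of gauge above 0.14 m and angle between gauge's own z axis and vertical below 0.12 rad and linear speed of gauge below 0.03 m/s); the robot touches nothing.
It fails at once if a bystander is moved more than 40 mm (distance of any of terminal, rail_strip, driver, tape_roll, spray_can from where it was at the start of the episode above 0.04 m).
Of liner_1, liner_2, liner_3, liner_4 only 3 to 4 are there at a start; the rules pass over those that are not, and their reading is None.
At some moment in a run one of short_a, short_b, medium_a, medium_b, long_a, long_b may be knocked a few centimetres aside while the robot is not near it.
It also fails if it takes over 210 s, if anything falls off the work surface, if the arm or the gripper's body presses on something with over 40 N, if the wrist force passes 120 N, or if a joint passes its speed limit or range.

## Working session

There is one attempt and no reset: what is moved stays moved. The work goes in short steps, Python scripts to look and compute and a tool call to move; the robot and the scene stay as the last step left them, time stands still between calls to the robot, and variables do not carry over. Pictures are saved under pics/ and viewed, at most 14 in all, crops included, and the job is handed in when it is done.

Besides the shell and the picture viewer there is one more tool, called after "Request:" by a JSON object that holds its "op" and its "data", one argument or row to a line. arm_command: Moves the arm, as the interface text tells. Its arguments: {"type":"object","properties":{"translation":{"type":"array","items":{"type":"array","items":{"type":"number"}}},"yaw":{"type":"array","items":{"type":"number"}},"fingers":{"type":"number"},"squeeze":{"type":"number"}},"required":["translation","yaw"]}

```bash
mkdir -p pics; ls; cat > h.py <<'E'
import numpy as np, cv2
from scipy.spatial.transform import Rotation as R
from bench import bot
def cap(n,save=None):
    c=bot.capture(n)
    if save: cv2.imwrite('pics/'+save,c['color'])
    return c
def w(c,p): return R.from_quat(c['attitude']).apply(p)+np.array(c['origin'])
def find(c,n,things,f='spot_point',k=4):
    out={}
    for t in things:
        r=getattr(bot,f)(t,n)
        out[t]=[(np.round(w(c,d['at']),4),round(d['confidence'],2)) for d in r[:k]]
        print(t,[(x.tolist(),q) for x,q in out[t]])
    return out
def ray(c,u,v,z):
    d=R.from_quat(c['attitude']).apply([(u-c['cx'])/c['fx'],(v-c['cy'])/c['fy'],1]); o=np.array(c['origin'])
    return o+d*(z-o[2])/d[2]
def st():
    o=bot.get_obs(); r=R.from_quat(o['tcp_rot']).as_matrix()
    print('t',round(o['t'],2),'tcp',np.round(o['eef_pos'],4),'x',np.round(r[:,0],3),'y',np.round(r[:,1],3),'z',np.round(r[:,2],3),'F',np.round(o['ft_force'],1),'w',round(o['grip_width'],4),o['finger_force'],'j',np.round(o['joints'],2))
    return o,r
def to(p,o=None,r=None):
    o=bot.get_obs(); r=R.from_quat(o['tcp_rot']).as_matrix()
    return np.round(r.T@(np.array(p)-o['eef_pos'])*100,2)
E
python3 - <<'E'
from h import *
st()
c=cap('top','top0.png')
print(c['origin'],c['attitude'],c['fx'])
T=['carrier','liner_1','short_a','medium_a','long_a','gauge','gauge_tip','tool_block','hook_stand','hook_seat','hook_out','terminal','rail_strip']
find(c,'top',T,k=5)
c=cap('scene','scene0.png')
print(c['origin'])
find(c,'scene',T,k=5)
E
```

```text
pics
t 0.0 tcp [ 0.2607 -0.5672  0.255 ] x [0.909 0.418 0.   ] y [ 0.418 -0.909 -0.002] z [-0.001  0.002 -1.   ] F [-0.3 -0.   0.8] w 0.0857 0.0 j [-1.21  0.31  1.64 -0.    1.2  -0.07]
[ 0.45605288 -0.01597268  1.58370042] [-0.69912191  0.71461651 -0.00849296  0.02190151] 484.0296479201879
carrier [([0.6447, -0.0277, 0.0027], 0.9)]
liner_1 [([0.6453, -0.0638, 0.0586], 0.63), ([0.4725, -0.3481, 0.1307], 0.62), ([0.656, -0.1294, 0.0553], 0.52), ([0.6331, 0.004, 0.0549], 0.45)]
short_a [([0.4324, -0.0606, -0.0023], 0.59), ([0.5075, -0.1044, 0.0028], 0.47)]
medium_a [([0.4283, 0.1736, 0.0016], 0.67), ([0.4454, 0.0469, 0.0005], 0.62)]
long_a [([0.5045, 0.0993, 0.003], 0.59), ([0.4297, -0.1607, 0.0006], 0.43), ([0.6464, -0.0659, 0.0565], 0.34)]
gauge [([0.4477, 0.3583, 0.085], 0.66)]
gauge_tip []
tool_block [([0.4486, 0.3544, -0.0041], 0.72)]
hook_stand [([0.4788, -0.3481, -0.0017], 0.67)]
hook_seat [([0.4746, -0.3452, 0.1308], 0.61), ([0.4768, -0.3486, 0.0004], 0.54)]
hook_out []
terminal [([0.5209, -0.0001, 0.0038], 0.68)]
rail_strip [([0.7947, 0.0051, 0.0019], 0.73)]
[1.03683786 0.38042
[... 275 characters left out ...]
07], 0.66), ([0.6574, -0.1285, 0.055], 0.62), ([0.4377, -0.059, 0.0042], 0.49)]
medium_a [([0.4238, 0.1732, -0.0015], 0.51), ([0.447, 0.0523, -0.0035], 0.47)]
long_a [([0.5046, 0.1048, -0.0005], 0.84), ([0.454, 0.3578, 0.0019], 0.66), ([0.4523, 0.3609, 0.0832], 0.55)]
gauge [([0.4531, 0.3611, 0.0803], 0.77)]
gauge_tip []
tool_block [([0.4535, 0.3573, -0.0023], 0.96)]
hook_stand [([0.4826, -0.3448, -0.0006], 0.85)]
hook_seat [([0.5218, -0.0001, 0.0021], 0.68), ([0.4734, -0.3463, 0.1292], 0.56)]
hook_out [([0.5183, -0.0014, 0.0002], 0.48), ([0.4859, -0.3428, -0.0013], 0.3)]
terminal [([0.5215, 0.0003, 0.0033], 0.65)]
rail_strip [([0.8, 0.0057, -0.0005], 0.67), ([0.4491, 0.3588, 0.0806], 0.42)]
```

View pics/top0.png

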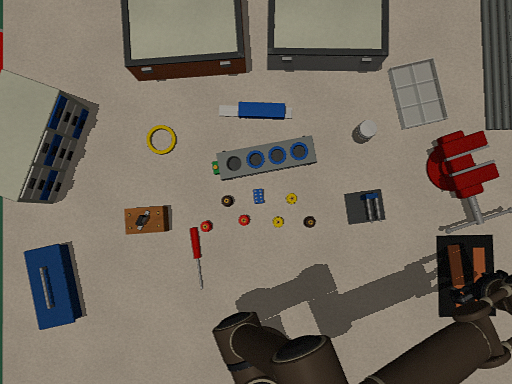

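View pics/scene0.png

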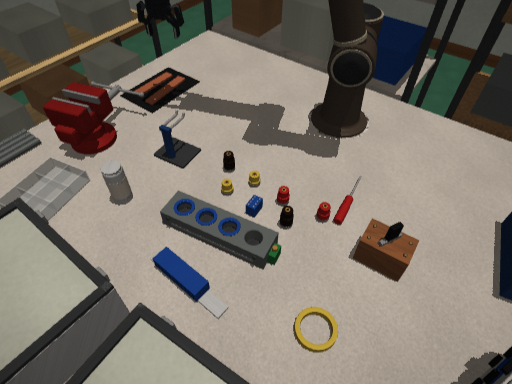

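```bash
python3 - <<'E'
from h import *
a=cv2.imread('pics/top0.png'); b=cv2.imread('pics/scene0.png')
def cr(i,x,y,s=30): return cv2.resize(i[y-s:y+s,x-s:x+s],(290,290),interpolation=cv2.INTER_CUBIC)
cv2.imwrite('pics/crop1.png',np.vstack([np.hstack([cr(a,146,219),cr(a,368,207)]),np.hstack([cr(b,390,240),cr(b,175,140)])]))
E
```

```text
(no output)
```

View pics/crop1.png

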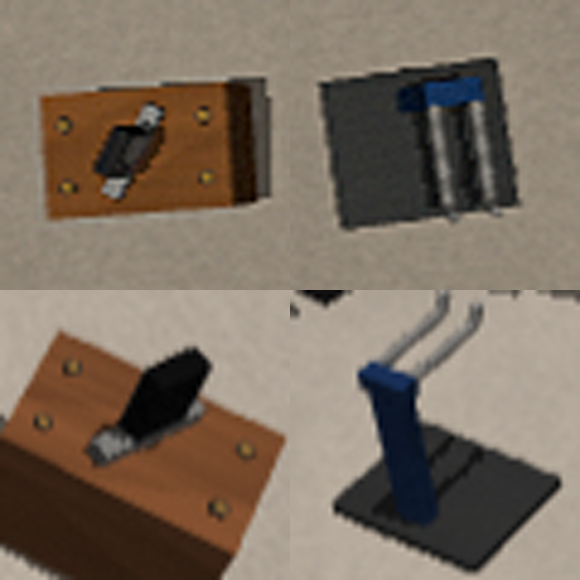

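Request:
{"op": "arm_command", "data": {
  "translation": [
    [26.7,-17.4,-2.5],
    [26.7,-17.4,-2.5],
    [26.7,-17.4,-2.5],
    [26.7,-17.4,-2.5],
    [26.7,-17.4,-2.5],
    [26.7,-17.4,-2.5],
    [26.7,-17.4,-2.5],
    [26.7,-17.4,-2.5]
  ],
  "yaw": [-56,-56,-56,-56,-56,-56,-56,-56],
  "fingers": 0.6
}}

```text
t: 2.07
eef_pos: [0.4323, -0.2953, 0.2819]
tcp_rot: [0.76, 0.65, 0.001, 0.0]
ft_force: [-0.7, -1.1, 0.2]
grip_width: 0.0511
finger_force: 0.0
```

```bash
python3 - <<'E'
from h import *
st()
print(to([0.48,0.02,0.28]))
E
```

```text
t 2.07 tcp [ 0.4323 -0.2953  0.2819] x [0.155 0.988 0.001] y [ 0.988 -0.155  0.001] z [ 0.001  0.001 -1.   ] F [-0.7 -1.1  0.2] w 0.0511 0.0 j [-0.68  0.09  1.84  0.    1.21 -0.53]
[31.89 -0.17  0.21]
```

Request:
{"op": "arm_command", "data": {
  "translation": [
    [32,0,0],
    [32,0,0],
    [32,0,0],
    [32,0,0],
    [32,0,0],
    [32,0,0],
    [32,0,0],
    [32,0,0]
  ],
  "yaw": [-56,-56,-56,-56,-56,-56,-56,-56]
}}

```text
t: 2.73
eef_pos: [0.4828, 0.0208, 0.2817]
tcp_rot: [0.366, 0.931, 0.001, 0.0]
ft_force: [0.0, 0.4, 0.4]
grip_width: 0.0512
finger_force: 0.0
```

Request:
{"op": "arm_command", "data": {
  "translation": [
    [22.8,19.8,0],
    [22.8,19.8,0],
    [22.8,19.8,0],
    [22.8,19.8,0],
    [22.8,19.8,0],
    [22.8,19.8,0],
    [22.8,19.8,0],
    [22.8,19.8,0]
  ],
  "yaw": [-18,-18,-18,-18,-18,-18,-18,-18]
}}

```text
t: 3.4
eef_pos: [0.4517, 0.3234, 0.2817]
tcp_rot: [0.217, 0.976, 0.002, -0.0]
ft_force: [0.1, -0.2, -1.0]
grip_width: 0.0508
finger_force: 0.0
```

```bash
python3 - <<'E'
from h import *
st()
c=cap('wrist','w1.png')
print(c['origin'],R.from_quat(c['attitude']).as_matrix().round(2).tolist(),c['fx'])
find(c,'wrist',['gauge','tool_block'])
find(c,'wrist',['gauge','tool_block'],'find_in')
E
```

```text
t 3.4 tcp [0.4517 0.3234 0.2817] x [-0.906  0.424  0.001] y [0.424 0.906 0.004] z [ 0.001  0.004 -1.   ] F [ 0.1 -0.2 -1. ] w 0.0508 0.0 j [ 0.54  0.15  1.78  0.    1.21 -0.59]
[0.38068161 0.35603325 0.39934408] [[0.42, 0.86, 0.28], [0.91, -0.4, -0.13], [0.0, 0.31, -0.95]] 281.9745420012489
gauge []
tool_block [([0.447, 0.3579, 0.0014], 0.56)]
gauge [([0.4462, 0.3647, 0.1479], 0.6)]
tool_block [([0.4423, 0.3601, 0.0822], 0.81)]
```

View pics/w1.png

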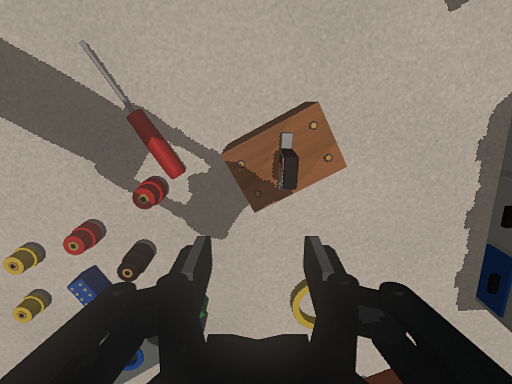

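```bash
python3 - <<'E'
from h import *
c=cap('wrist')
im=c['color']
cv2.imwrite('pics/c2.png',cv2.resize(im[115:205,240:340],(800,720)[:2] and (660,594),interpolation=cv2.INTER_CUBIC))
for uv in [(289,152),(289,188),(290,170),(286,138)]:
    print(uv,ray(c,*uv,0.145).round(4),ray(c,*uv,0.097).round(4))
E
```

```text
(289, 152) [0.4335 0.3573 0.145 ] [0.4433 0.3587 0.097 ]
(289, 188) [0.4648 0.3439 0.145 ] [0.4804 0.3426 0.097 ]
(290, 170) [0.4492 0.3516 0.145 ] [0.462  0.3518 0.097 ]
(286, 138) [0.4209 0.3599 0.145 ] [0.4283 0.3617 0.097 ]
```

View pics/c2.png

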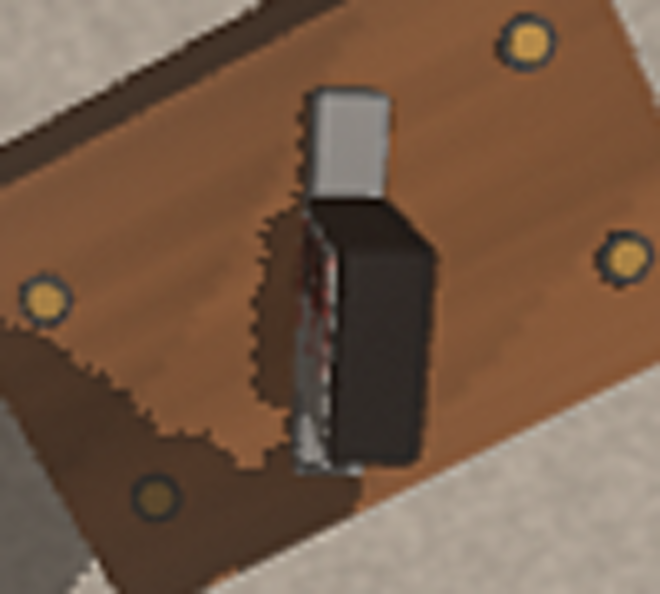

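```bash
python3 - <<'E'
from h import *
c=cap('wrist')
f=lambda u,v,z: ray(c,240+u/6.6,115+v/6.6,z).round(4)
a,b=f(387,255,.145),f(376,465,.145); print(a,b,(a+b)/2,np.linalg.norm(a-b),np.degrees(np.arctan2(*(a-b)[[1,0]])))
a,b=f(352,90,.097),f(347,195,.097); print(a,b,np.degrees(np.arctan2(*(a-b)[[1,0]])))
print(a+0.032*np.array([0.906,-.423,0]))
e=(f(315,90,.097),f(390,90,.097));print(np.linalg.norm(e[0]-e[1]))
print(to([.4475,.3565,.128]))
E
```

```text
[0.4389 0.3644 0.145 ] [0.4659 0.3513 0.145 ] [0.4524  0.35785 0.145  ] 0.030010164944565005 154.1180256032994
[0.4229 0.3723 0.097 ] [0.4378 0.3651 0.097 ] 154.20916898785
[0.451892 0.358764 0.097   ]
0.011943617542436656
[ 2.23  3.4  15.32]
```

Request:
{"op": "arm_command", "data": {
  "translation": [
    [1.4,3.15,0],
    [1.4,3.15,5],
    [1.4,3.15,8],
    [1.4,3.15,11],
    [1.4,3.15,13],
    [1.4,3.15,15.3],
    [1.4,3.15,15.3],
    [1.4,3.15,15.3]
  ],
  "yaw": [0.7,0.7,0.7,0.7,0.7,0.7,0.7,0.7]
}}

```text
t: 4.42
eef_pos: [0.453, 0.3505, 0.1272]
tcp_rot: [0.226, 0.974, -0.001, -0.001]
ft_force: [-0.2, 0.3, 0.4]
grip_width: 0.0511
finger_force: 0.0
```

Request:
{"op": "arm_command", "data": {
  "translation": [
    [0,0,0],
    [0,0,0],
    [0,0,0],
    [0,0,0],
    [0,0,0],
    [0,0,0],
    [0,0,0],
    [0,0,0]
  ],
  "yaw": [0,0,0,0,0,0,0,0],
  "fingers": 0,
  "squeeze": 50
}}

```text
t: 5.08
eef_pos: [0.4552, 0.3532, 0.1305]
tcp_rot: [0.225, 0.974, 0.001, 0.002]
ft_force: [1.4, -1.4, 6.7]
grip_width: 0.013
finger_force: 51.3
```

```bash
python3 - <<'E'
from h import *
st()
E
```

```text
t 5.08 tcp [0.4552 0.3532 0.1305] x [-0.899  0.438 -0.003] y [0.438 0.899 0.003] z [ 0.004  0.002 -1.   ] F [ 1.4 -1.4  6.7] w 0.013 51.33183002471924 j [ 0.58  0.36  1.84 -0.    0.93 -0.53]
```

Request:
{"op": "arm_command", "data": {
  "translation": [
    [0,0,0],
    [0,0,-2],
    [0,0,-5],
    [0,0,-8],
    [0,0,-11],
    [0,0,-14],
    [0,0,-14],
    [0,0,-14]
  ],
  "yaw": [0,0,0,0,0,0,0,0]
}}

```text
t: 5.75
eef_pos: [0.4543, 0.3531, 0.2704]
tcp_rot: [0.225, 0.974, 0.002, 0.001]
ft_force: [0.7, 0.2, -2.6]
grip_width: 0.0132
finger_force: 51.4
```

```bash
python3 - <<'E'
from h import *
st()
c=cap('wrist','w3.png')
find(c,'wrist',['gauge','gauge_tip'])
c=cap('scene')
find(c,'scene',['gauge','gauge_tip'])
st()
E
```

```text
t 5.75 tcp [0.4543 0.3531 0.2704] x [-0.899  0.438 -0.002] y [0.438 0.899 0.004] z [ 0.004  0.003 -1.   ] F [ 0.7  0.2 -2.6] w 0.0132 51.40847682952881 j [ 0.59  0.2   1.74  0.    1.2  -0.53]
gauge [([0.4495, 0.3569, 0.2267], 0.87)]
gauge_tip []
gauge [([0.4448, 0.3525, 0.2195], 0.68)]
gauge_tip [([0.4466, 0.3534, 0.1511], 0.64), ([0.5097, -0.1046, 0.0003], 0.45)]
t 6.05 tcp [0.4524 0.3517 0.266 ] x [-0.899  0.439  0.002] y [ 0.439  0.899 -0.004] z [-0.003 -0.002 -1.   ] F [-0.8 -1.  -2.8] w 0.0133 51.38922035694122 j [ 0.58  0.2   1.75 -0.    1.2  -0.53]
```

View pics/w3.png

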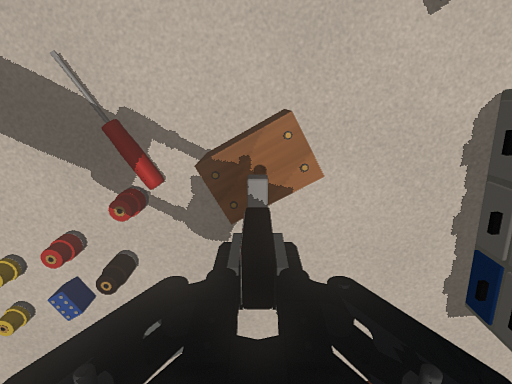

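Request:
{"op": "arm_command", "data": {
  "translation": [
    [-19.5,-12.7,0],
    [-19.5,-12.7,0],
    [-19.5,-12.7,0],
    [-19.5,-12.7,0],
    [-19.5,-12.7,0],
    [-19.5,-12.7,0],
    [-19.5,-12.7,0],
    [-19.5,-12.7,0]
  ],
  "yaw": [55,55,55,55,55,55,55,55]
}}

```text
t: 6.72
eef_pos: [0.5735, 0.1505, 0.2668]
tcp_rot: [0.653, 0.757, -0.001, -0.001]
ft_force: [0.2, -0.5, -0.8]
grip_width: 0.0134
finger_force: 51.2
```

```bash
python3 - <<'E'
from h import *
st()
c=cap('wrist')
st()
find(c,'wrist',['liner_2'],'spot_point')
print(to([.6354,.0068,.21]))
# blue ring ellipse fits
h=cv2.cvtColor(c['color'],cv2.COLOR_BGR2HSV); m=cv2.inRange(h,(100,120,60),(125,255,255))
n,l,s,ce=cv2.connectedComponentsWithStats(m)
for i in range(1,n):
    if s[i,4]>150: print(s[i],ce[i].round(1),ray(c,*ce[i],.058).round(4))
cv2.imwrite('pics/w4.png',c['color'])
E
```

```text
t 6.72 tcp [0.5735 0.1505 0.2668] x [-0.147  0.989 -0.   ] y [ 0.989  0.147 -0.002] z [-0.002 -0.    -1.   ] F [ 0.2 -0.5 -0.8] w 0.0134 51.22403919696808 j [ 0.18  0.24  1.7  -0.    1.21  0.04]
t 6.77 tcp [0.573  0.1513 0.2667] x [-0.147  0.989  0.   ] y [ 0.989  0.147 -0.003] z [-0.003 -0.    -1.   ] F [-0.2  0.1 -1.4] w 0.0136 51.22313618659973 j [0.18 0.24 1.7  0.   1.21 0.04]
liner_2 [([0.6466, -0.059, 0.0563], 0.53), ([0.5728, 0.1598, 0.2231], 0.37)]
[-15.31   3.96   5.67]
[ 377  242   51   70 1857] [402.5 275.6] [0.7875 0.0367 0.058 ]
[189 254  26  19 223] [202. 265.] [0.5197 0.0128 0.058 ]
[267 310  12  25 166] [272.5 321.9] [ 0.6275 -0.065   0.058 ]
```

View pics/w4.png

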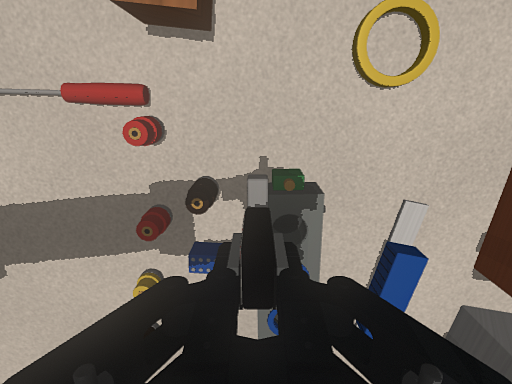

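Request:
{"op": "arm_command", "data": {
  "translation": [
    [-15.3,4,0],
    [-15.3,4,0],
    [-15.3,4,0],
    [-15.3,4,0],
    [-15.3,4,6],
    [-15.3,4,6.5],
    [-15.3,4,6.5],
    [-15.3,4,6.5]
  ],
  "yaw": [0,0,0,0,0,0,0,0]
}}

```text
t: 7.48
eef_pos: [0.6345, 0.0083, 0.2006]
tcp_rot: [0.649, 0.761, -0.002, -0.002]
ft_force: [-0.3, -0.7, -1.6]
grip_width: 0.0133
finger_force: 51.1
```

```bash
python3 - <<'E'
from h import *
st()
c=cap('scene')
find(c,'scene',['gauge_tip','gauge','liner_2'])
r=c['color'][150:290,130:310]; cv2.imwrite('pics/s5.png',cv2.resize(r,(720,560),interpolation=cv2.INTER_CUBIC))
E
```

```text
t 7.48 tcp [0.6345 0.0083 0.2006] x [-0.158  0.987  0.001] y [ 0.987  0.158 -0.006] z [-0.006  0.    -1.   ] F [-0.3 -0.7 -1.6] w 0.0133 51.10904037952423 j [-0.06  0.38  1.65  0.    1.11 -0.21]
gauge_tip [([0.6351, 0.0166, 0.0848], 0.55), ([0.6571, -0.13, 0.0545], 0.53)]
gauge [([0.6319, 0.0145, 0.1509], 0.62)]
liner_2 [([0.6498, -0.0629, 0.0571], 0.61), ([0.6365, 0.0105, 0.0562], 0.55), ([0.6572, -0.1294, 0.0541], 0.47)]
```

View pics/s5.png

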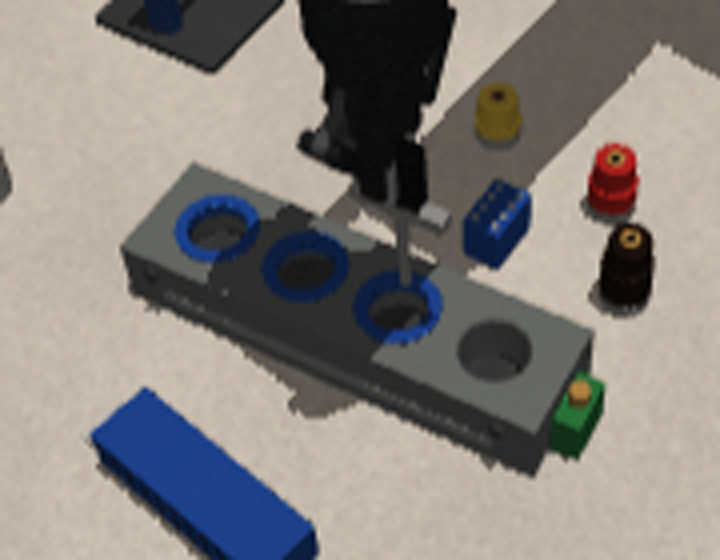

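Request:
{"op": "arm_command", "data": {
  "translation": [
    [-0.4,0,0],
    [-0.4,0,2],
    [-0.4,0,4],
    [-0.4,0,4.4],
    [-0.4,0,4.7],
    [-0.4,0,4.9],
    [-0.4,0,5.0],
    [-0.4,0,5.0]
  ],
  "yaw": [0,0,0,0,0,0,0,0]
}}

```text
t: 8.35
eef_pos: [0.6378, 0.0039, 0.1544]
tcp_rot: [0.65, 0.76, 0.001, 0.001]
ft_force: [-0.0, -0.1, -1.0]
grip_width: 0.0133
finger_force: 51.2
```

Request:
{"op": "arm_command", "data": {
  "translation": [
    [0,0,0.1],
    [0,0,0.2],
    [0,0,0.2],
    [0,0,0.2],
    [0,0,0.2]
  ],
  "yaw": [0,0,0,0,0]
}}

```text
t: 8.77
eef_pos: [0.6371, 0.0039, 0.1514]
tcp_rot: [0.65, 0.76, 0.0, 0.0]
ft_force: [-0.5, 0.5, -1.2]
grip_width: 0.0135
finger_force: 51.2
```

```bash
python3 - <<'E'
from h import *
st()
E
```

```text
t 8.77 tcp [0.6371 0.0039 0.1514] x [-0.156  0.988 -0.   ] y [0.988 0.156 0.   ] z [ 0. -0. -1.] F [-0.5  0.5 -1.2] w 0.0135 51.245604157447815 j [-0.06  0.44  1.68  0.    1.02 -0.22]
```

Request:
{"op": "arm_command", "data": {
  "translation": [
    [0,0,0.2],
    [0,0,0.4],
    [0,0,0.4],
    [0,0,0.4],
    [0,0,0.4]
  ],
  "yaw": [0,0,0,0,0]
}}

```text
t: 9.18
eef_pos: [0.637, 0.0039, 0.1471]
tcp_rot: [0.65, 0.76, -0.0, -0.0]
ft_force: [0.2, -0.1, -1.5]
grip_width: 0.0136
finger_force: 51.2
```

Request:
{"op": "arm_command", "data": {
  "translation": [
    [0,0,0.2],
    [0,0,0.4],
    [0,0,0.4],
    [0,0,0.4]
  ],
  "yaw": [0,0,0,0]
}}

```text
t: 9.52
eef_pos: [0.6368, 0.0039, 0.1429]
tcp_rot: [0.65, 0.76, -0.0, -0.0]
ft_force: [-0.2, 0.1, -1.7]
grip_width: 0.0133
finger_force: 51.2
```

Request:
{"op": "arm_command", "data": {
  "translation": [
    [0,0,0.2],
    [0,0,0.4],
    [0,0,0.4],
    [0,0,0.4]
  ],
  "yaw": [0,0,0,0]
}}

```text
t: 9.85
eef_pos: [0.6377, 0.0038, 0.1414]
tcp_rot: [0.65, 0.76, 0.0, 0.0]
ft_force: [-3.1, -0.5, 6.4]
grip_width: 0.0136
finger_force: 52.4
```

Request:
{"op": "arm_command", "data": {
  "translation": [
    [0,0,0.2],
    [0,0,0.3],
    [0,0,0.3],
    [0,0,0.3]
  ],
  "yaw": [0,0,0,0]
}}

```text
t: 10.18
eef_pos: [0.6381, 0.0038, 0.1412]
tcp_rot: [0.649, 0.76, 0.0, 0.001]
ft_force: [-6.3, 0.1, 17.2]
grip_width: 0.0132
finger_force: 53.9
```

Request:
{"op": "arm_command", "data": {
  "translation": [
    [0,0,-3],
    [0,0,-5.5],
    [-3.5,0,-5.5],
    [-7,0,-5.5],
    [-7,0,-5.5],
    [-7,0,-5.5],
    [-7,0,-3.0],
    [-7,0,-2.0]
  ],
  "yaw": [0,0,0,0,0,0,0,0]
}}

```text
t: 10.85
eef_pos: [0.6467, -0.0645, 0.1543]
tcp_rot: [0.65, 0.76, -0.0, -0.001]
ft_force: [-0.6, 0.2, -2.5]
grip_width: 0.0134
finger_force: 51.3
```

Request:
{"op": "arm_command", "data": {
  "translation": [
    [0,0,0.2],
    [0,0,0.3],
    [0,0,0.4],
    [0,0,0.4]
  ],
  "yaw": [0,0,0,0]
}}

```text
t: 11.18
eef_pos: [0.6473, -0.0649, 0.1532]
tcp_rot: [0.649, 0.761, -0.001, -0.001]
ft_force: [-3.1, -0.8, 4.1]
grip_width: 0.0135
finger_force: 52.3
```

```bash
python3 - <<'E'
from h import *
st()
c=cap('scene')
find(c,'scene',['gauge','liner_2'])
E
```

```text
t 11.18 tcp [ 0.6473 -0.0649  0.1532] x [-0.158  0.988 -0.   ] y [ 0.988  0.158 -0.003] z [-0.002 -0.001 -1.   ] F [-3.1 -0.8  4.1] w 0.0135 52.30631768703461 j [-0.17  0.46  1.64 -0.    1.04 -0.32]
gauge [([0.6446, -0.0556, 0.1081], 0.63)]
liner_2 [([0.6507, -0.0637, 0.0565], 0.55), ([0.6358, 0.0101, 0.0528], 0.54), ([0.6579, -0.1281, 0.0506], 0.51), ([0.648, -0.0595, 0.0365], 0.51)]
```

Request:
{"op": "arm_command", "data": {
  "translation": [
    [0,0,0.2],
    [0,0,0.3],
    [0,0,0.3],
    [0,0,0.3]
  ],
  "yaw": [0,0,0,0]
}}

```text
t: 11.67
eef_pos: [0.6476, -0.0649, 0.153]
tcp_rot: [0.649, 0.761, -0.001, -0.0]
ft_force: [-5.3, -1.1, 15.7]
grip_width: 0.0134
finger_force: 53.7
```

Request:
{"op": "arm_command", "data": {
  "translation": [
    [0,0,-3],
    [0,0,-4.5],
    [-3.5,0,-4.5],
    [-7,0,-4.5],
    [-7,0,-4.5],
    [-7,0,-4.5],
    [-7,0,-2.0],
    [-7,0,-0.7]
  ],
  "yaw": [0,0,0,0,0,0,0,0]
}}

```text
t: 12.33
eef_pos: [0.6578, -0.1328, 0.1544]
tcp_rot: [0.649, 0.761, -0.0, -0.001]
ft_force: [-0.7, 0.0, -1.7]
grip_width: 0.0134
finger_force: 51.3
```

Request:
{"op": "arm_command", "data": {
  "translation": [
    [0,0,0.2],
    [0,0,0.4],
    [0,0,0.4],
    [0,0,0.4]
  ],
  "yaw": [0,0,0,0]
}}

```text
t: 12.67
eef_pos: [0.6594, -0.1339, 0.1529]
tcp_rot: [0.649, 0.761, 0.0, 0.0]
ft_force: [1.1, -0.4, -1.8]
grip_width: 0.0132
finger_force: 51.3
```

Request:
{"op": "arm_command", "data": {
  "translation": [
    [0,0,0.2],
    [0,0,0.3],
    [0,0,0.3],
    [0,0,0.3]
  ],
  "yaw": [0,0,0,0]
}}

```text
t: 13.0
eef_pos: [0.659, -0.1344, 0.1496]
tcp_rot: [0.65, 0.76, 0.0, 0.0]
ft_force: [0.6, -0.3, -1.1]
grip_width: 0.0135
finger_force: 51.3
```

Request:
{"op": "arm_command", "data": {
  "translation": [
    [0,0,0.2],
    [0,0,0.4],
    [0,0,0.6],
    [0,0,0.6],
    [0,0,0.6]
  ],
  "yaw": [0,0,0,0,0]
}}

```text
t: 13.42
eef_pos: [0.6586, -0.1343, 0.1428]
tcp_rot: [0.65, 0.76, -0.0, -0.0]
ft_force: [-0.2, -0.2, -1.8]
grip_width: 0.0133
finger_force: 51.3
```

Request:
{"op": "arm_command", "data": {
  "translation": [
    [0,0,0.2],
    [0,0,0.4],
    [0,0,0.6],
    [0,0,0.6],
    [0,0,0.6]
  ],
  "yaw": [0,0,0,0,0]
}}

```text
t: 13.83
eef_pos: [0.6597, -0.1346, 0.1411]
tcp_rot: [0.649, 0.76, 0.0, 0.001]
ft_force: [-3.7, 1.5, 11.9]
grip_width: 0.0134
finger_force: 53.2
```

Request:
{"op": "arm_command", "data": {
  "translation": [
    [0,0,-3],
    [0,0,-6],
    [0,0,-9],
    [0,0,-12],
    [0,0,-14],
    [0,0,-14],
    [0,0,-14]
  ],
  "yaw": [0,0,0,0,0,0,0]
}}

```text
t: 14.42
eef_pos: [0.6597, -0.1346, 0.2787]
tcp_rot: [0.65, 0.76, 0.001, 0.002]
ft_force: [0.7, 0.5, -1.7]
grip_width: 0.0133
finger_force: 51.4
```

```bash
cat >> h.py <<'E'
def tool(c,u,v,zt):
    """tool-frame x,y of pixel at tool depth zt (m), using measured tcp"""
    o=bot.get_obs(); r=R.from_quat(o['tcp_rot']); Rc=R.from_quat(c['attitude'])
    d=r.inv().apply(Rc.apply([(u-c['cx'])/c['fx'],(v-c['cy'])/c['fy'],1])); p=r.inv().apply(np.array(c['origin'])-o['eef_pos'])
    return (p+d*(zt-p[2])/d[2]).round(4)
E
python3 - <<'E'
from h import *
o,r=st()
c=cap('wrist','w6.png')
im=c['color']; print([int(x) for x in im[165:215,257].mean(1)])
print('row185',[int(x) for x in im[190,235:280].mean(1)])
for v in (176,180,184): print(v,tool(c,257,v,.0435))
find(c,'wrist',['gauge','short_a','medium_a','long_a','terminal'],k=3)
c=cap('top'); find(c,'top',['gauge','hook_seat','hook_stand','short_a','medium_a','long_a'],k=3)
print(to([.474,-.346,.23]))
E
```

```text
t 14.42 tcp [ 0.6597 -0.1346  0.2787] x [-0.156  0.988 -0.001] y [0.988 0.156 0.003] z [ 0.003 -0.001 -1.   ] F [ 0.7  0.5 -1.7] w 0.0133 51.357885003089905 j [-0.27  0.38  1.49  0.    1.27 -0.42]
[50, 49, 51, 50, 51, 51, 51, 49, 51, 64, 78, 79, 74, 72, 125, 135, 142, 142, 142, 141, 142, 141, 142, 142, 142, 142, 141, 141, 142, 141, 141, 141, 141, 141, 141, 143, 141, 69, 78, 81, 82, 82, 52, 35, 38, 39, 39, 39, 40, 40]
row185 [70, 68, 70, 69, 70, 69, 69, 69, 69, 68, 67, 66, 87, 129, 140, 142, 141, 141, 140, 142, 141, 141, 142, 142, 142, 142, 142, 142, 142, 142, 142, 136, 121, 58, 65, 67, 67, 67, 68, 67, 68, 67, 68, 68, 68]
176 [0.0354 0.0017 0.0435]
180 [0.0329 0.0017 0.0435]
184 [0.0304 0.0017 0.0435]
gauge [([0.6585, -0.1246, 0.2326], 0.92), ([0.6433, -0.025, 0.0022], 0.48)]
short_a [([0.4378, -0.0591, 0.0036], 0.78), ([0.5062, -0.1037, -0.0009], 0.7)]
medium_a [([0.4794, -0.3414, -0.0023], 0.24)]
long_a [([0.4346, -0.159, -0.0051], 0.71)]
terminal [([0.5205, -0.0007, -0.0006], 0.83)]
gauge [([0.6531, -0.1289, 0.2254], 0.48), ([0.3238, 0.2027, -0.0023], 0.28)]
hook_seat [([0.471, -0.3436, 0.132], 0.73), ([0.6538, -0.1254, 0.2281], 0.63)]
hook_stand [([0.4767, -0.3473, -0.001], 0.56)]
short_a [([0.793, 0.0009, 0.0021], 0.45)]
medium_a [([0.4424, 0.0469, 0.0024], 0.64), ([0.4272, 0.1711, 0.0039], 0.41)]
long_a [([0.4758, -0.3462, 0.0007], 0.56)]
[-18.02 -21.57   4.72]
```

Request:
{"op": "arm_command", "data": {
  "translation": [
    [-18.5,-21.7,-2],
    [-18.5,-21.7,-2],
    [-18.5,-21.7,-2],
    [-18.5,-21.7,-2],
    [-18.5,-21.7,-2],
    [-18.5,-21.7,-2],
    [-18.5,-21.7,-2],
    [-18.5,-21.7,-2]
  ],
  "yaw": [0,0,0,0,0,0,0,0]
}}

```text
t: 15.73
eef_pos: [0.4694, -0.3564, 0.2985]
tcp_rot: [0.652, 0.758, -0.002, 0.001]
ft_force: [0.2, 0.6, -1.2]
grip_width: 0.0134
finger_force: 51.4
```

Request:
{"op": "arm_command", "data": {
  "translation": [
    [0,0,1],
    [0,0,2],
    [0,0,2]
  ],
  "yaw": [0,0,0]
}}

```text
t: 15.98
eef_pos: [0.4727, -0.3488, 0.2738]
tcp_rot: [0.649, 0.761, 0.0, -0.003]
ft_force: [-0.5, 0.7, -2.7]
grip_width: 0.0135
finger_force: 51.3
```

```bash
python3 - <<'E'
from h import *
o,r=st()
c=cap('wrist'); find(c,'wrist',['gauge','hook_seat','hook_stand'],k=3)
a=c['color'].copy()
c=cap('top'); find(c,'top',['gauge','gauge_tip','hook_seat','hook_stand'],k=3)
c=cap('scene'); find(c,'scene',['gauge','gauge_tip','hook_seat','hook_stand'],k=3)
b=c['color'][85:185,110:230]
cv2.imwrite('pics/w7.png',np.hstack([cv2.resize(a[130:384,120:420],(400,339)),cv2.resize(b,(400,339),interpolation=cv2.INTER_CUBIC)]))
E
```

```text
t 15.98 tcp [ 0.4727 -0.3488  0.2738] x [-0.157  0.988  0.005] y [ 0.988  0.157 -0.003] z [-0.004  0.004 -1.   ] F [-0.5  0.7 -2.7] w 0.0135 51.309072375297546 j [-0.71  0.22  1.7   0.    1.22 -0.87]
gauge [([0.4723, -0.3387, 0.2299], 0.6)]
hook_seat [([0.4728, -0.3454, 0.1322], 0.66)]
hook_stand [([0.4787, -0.3386, 0.0], 0.72)]
gauge [([0.4697, -0.3443, 0.2282], 0.48)]
gauge_tip [([0.6554, -0.1286, 0.0562], 0.36)]
hook_seat [([0.4687, -0.3444, 0.2289], 0.72), ([0.4711, -0.3445, 0.1295], 0.62)]
hook_stand [([0.4784, -0.347, 0.0011], 0.72), ([0.4755, -0.3465, 0.1307], 0.46)]
gauge [([0.4712, -0.3448, 0.233], 0.62), ([0.4739, -0.3451, 0.1612], 0.2)]
gauge_tip [([0.4751, -0.3443, 0.1622], 0.77), ([0.4829, -0.3429, -0.0002], 0.51), ([0.7146, 0.314, 0.0009], 0.46)]
hook_seat [([0.4726, -0.3473, 0.1301], 0.98)]
hook_stand [([0.4828, -0.342, -0.0015], 0.61)]
```

View pics/w7.png

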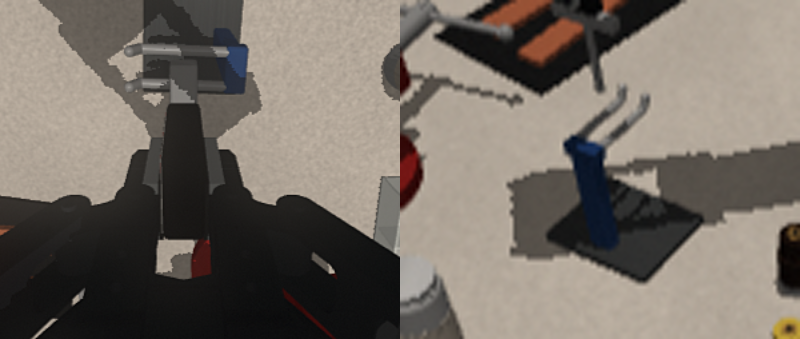

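Request:
{"op": "arm_command", "data": {
  "translation": [
    [-0.1,0,1.5],
    [-0.1,0,3],
    [-0.1,0,4],
    [-0.1,0,4.5],
    [-0.1,0,4.5]
  ],
  "yaw": [0,0,0,0,0]
}}

```text
t: 17.1
eef_pos: [0.4727, -0.3513, 0.2305]
tcp_rot: [0.65, 0.76, 0.0, -0.002]
ft_force: [0.3, -0.5, -2.5]
grip_width: 0.0136
finger_force: 51.4
```

```bash
python3 - <<'E'
from h import *
o,r=st()
c=cap('wrist'); a=c['color'].copy()
c=cap('scene'); find(c,'scene',['gauge','gauge_tip','hook_seat'],k=2)
b=c['color'][95:165,130:215]
cv2.imwrite('pics/w8.png',np.hstack([cv2.resize(a[100:280,170:340],(400,420)),cv2.resize(b,(400,420),interpolation=cv2.INTER_CUBIC)]))
E
```

```text
t 17.1 tcp [ 0.4727 -0.3513  0.2305] x [-0.156  0.988  0.003] y [ 0.988  0.156 -0.002] z [-0.003  0.002 -1.   ] F [ 0.3 -0.5 -2.5] w 0.0136 51.39037370681763 j [-0.71  0.27  1.74  0.    1.14 -0.87]
gauge [([0.471, -0.3458, 0.1839], 0.79)]
gauge_tip [([0.658, -0.1277, 0.0538], 0.69), ([0.4762, -0.3475, 0.1164], 0.68)]
hook_seat [([0.475, -0.3491, 0.1262], 0.64)]
```

View pics/w8.png

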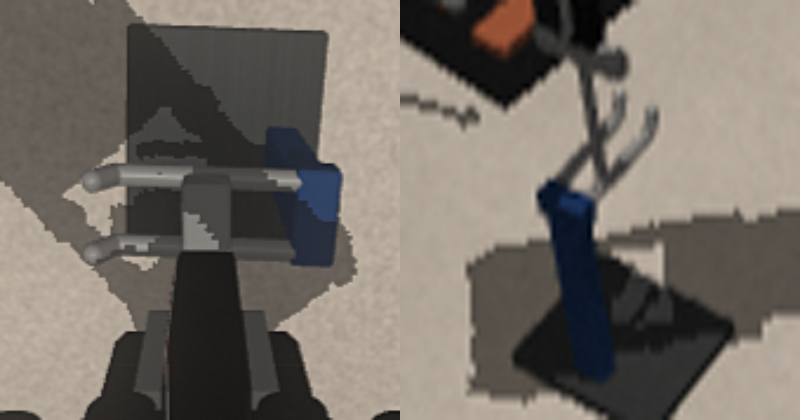

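Request:
{"op": "arm_command", "data": {
  "translation": [
    [0,0,1.2],
    [0,0,2.4],
    [0,0,3.6],
    [0,0,4.6],
    [0,0,5.2],
    [0,0,5.2],
    [0,0,5.2]
  ],
  "yaw": [0,0,0,0,0,0,0]
}}

```text
t: 17.93
eef_pos: [0.4732, -0.3517, 0.1793]
tcp_rot: [0.65, 0.76, -0.0, -0.001]
ft_force: [-0.6, 0.6, -1.4]
grip_width: 0.0133
finger_force: 51.4
```

Request:
{"op": "arm_command", "data": {
  "translation": [
    [0,0,0.2],
    [0,0,0.3],
    [0,0,0.4],
    [0,0,0.4]
  ],
  "yaw": [0,0,0,0]
}}

```text
t: 18.27
eef_pos: [0.4737, -0.3521, 0.1765]
tcp_rot: [0.65, 0.76, -0.0, 0.0]
ft_force: [-0.9, 0.1, -1.7]
grip_width: 0.0131
finger_force: 51.4
```

```bash
python3 - <<'E'
from h import *
o,r=st()
c=cap('scene'); find(c,'scene',['gauge','gauge_tip','hook_seat'],k=2)
E
```

```text
t 18.27 tcp [ 0.4737 -0.3521  0.1765] x [-0.156  0.988 -0.   ] y [0.988 0.156 0.   ] z [ 0. -0. -1.] F [-0.9  0.1 -1.7] w 0.0131 51.40204131603241 j [-0.71  0.33  1.78 -0.    1.03 -0.87]
gauge [([0.4721, -0.3452, 0.131], 0.68)]
gauge_tip [([0.4753, -0.3438, 0.058], 0.73)]
hook_seat [([0.4723, -0.3458, 0.1319], 0.68), ([0.3283, 0.2029, 0.0014], 0.21)]
```

Down to contact, then release to a partial opening and lift.

Request:
{"op": "arm_command", "data": {
  "translation": [
    [0,0,0.2],
    [0,0,0.4],
    [0,0,0.4],
    [0,0,0.4]
  ],
  "yaw": [0,0,0,0]
}}

```text
t: 18.8
eef_pos: [0.4741, -0.3524, 0.1751]
tcp_rot: [0.65, 0.76, -0.0, 0.001]
ft_force: [-3.9, 1.9, 9.9]
grip_width: 0.0135
finger_force: 53.2
```

Request:
{"op": "arm_command", "data": {
  "translation": [
    [0,0,-0.2],
    [0,0,-0.2],
    [0,0,-0.2],
    [0,0,-0.2]
  ],
  "yaw": [0,0,0,0]
}}

```text
t: 19.13
eef_pos: [0.4741, -0.3524, 0.1751]
tcp_rot: [0.65, 0.76, -0.0, 0.001]
ft_force: [-0.2, 1.1, 5.0]
grip_width: 0.0131
finger_force: 52.3
```

Request:
{"op": "arm_command", "data": {
  "translation": [
    [0,0,0],
    [0,0,0],
    [0,0,0],
    [0,0,0],
    [0,0,0],
    [0,0,0],
    [0,0,-1],
    [0,0,-2]
  ],
  "yaw": [0,0,0,0,0,0,0,0],
  "fingers": 0.5
}}

```text
t: 19.8
eef_pos: [0.4731, -0.3516, 0.1942]
tcp_rot: [0.65, 0.76, 0.0, -0.001]
ft_force: [-0.7, 1.1, -0.1]
grip_width: 0.0428
finger_force: 0.0
```

Request:
{"op": "arm_command", "data": {
  "translation": [
    [0,0,-3],
    [0,0,-6],
    [0,0,-10],
    [0,0,-12],
    [0,0,-12]
  ],
  "yaw": [0,0,0,0,0]
}}

```text
t: 20.22
eef_pos: [0.4766, -0.3545, 0.3233]
tcp_rot: [0.65, 0.76, -0.0, 0.008]
ft_force: [0.4, -0.1, 1.1]
grip_width: 0.0427
finger_force: 0.0
```

```bash
python3 - <<'E'
from h import *
o,r=st()
c=cap('wrist'); find(c,'wrist',['gauge','hook_seat','hook_stand'],k=2)
c=cap('scene'); find(c,'scene',['gauge','gauge_tip','hook_seat'],k=2)
find(c,'scene',['short_a','medium_a','long_a'],k=4)
c=cap('top'); find(c,'top',['gauge','hook_seat'],k=2)
find(c,'top',['short_a','medium_a','long_a','liner_1'],k=4)
E
```

```text
t 20.22 tcp [ 0.4766 -0.3545  0.3233] x [-0.156  0.988 -0.011] y [0.988 0.156 0.01 ] z [ 0.011 -0.01  -1.   ] F [ 0.4 -0.1  1.1] w 0.0427 0.0 j [-0.71  0.19  1.65  0.    1.29 -0.87]
gauge [([0.4734, -0.3431, 0.1324], 0.68)]
hook_seat [([0.4725, -0.3457, 0.1288], 0.94)]
hook_stand [([0.4763, -0.3403, 0.0007], 0.79), ([0.7155, -0.3376, 0.0019], 0.28)]
gauge [([0.4734, -0.3455, 0.1287], 0.54), ([0.4469, 0.0525, -0.0005], 0.5)]
gauge_tip [([0.4768, -0.3447, 0.0589], 0.8)]
hook_seat [([0.4739, -0.3456, 0.1289], 0.72), ([0.5048, 0.1042, -0.0022], 0.38)]
short_a [([0.5123, -0.1069, -0.0002], 0.61), ([0.4388, -0.0585, 0.0013], 0.54)]
medium_a [([0.4481, 0.0509, -0.0025], 0.61), ([0.4244, 0.1718, -0.0032], 0.53)]
long_a [([0.5039, 0.1021, -0.0012], 0.78), ([0.4356, -0.1592, 0.0011], 0.64)]
gauge [([0.4691, -0.3454, 0.1287], 0.47)]
hook_seat [([0.4722, -0.3458, 0.1298], 0.69)]
short_a [([0.5046, -0.101, 0.0016], 0.56), ([0.4326, -0.0573, -0.0039], 0.49)]
medium_a [([0.4405, 0.0445, 0.0023], 0.44), ([0.4257, 0.1693, 0.0006], 0.41)]
long_a [([0.4292, -0.1581, 0.0014], 0.54), ([0.5029, 0.0997, 0.0044], 0.42)]
liner_1 [([0.6359, 0.0033, 0.0551], 0.69), ([0.6471, -0.0668, 0.057], 0.62), ([0.6561, -0.1314, 0.059], 0.42), ([0.4715, -0.3459, 0.1316], 0.28)]
```

Request:
{"op": "arm_command", "data": {
  "translation": [
    [29.5,0.9,6],
    [29.5,0.9,6],
    [29.5,0.9,6],
    [29.5,0.9,6],
    [29.5,0.9,6],
    [29.5,0.9,6],
    [29.5,0.9,6],
    [29.5,0.9,6]
  ],
  "yaw": [0,0,0,0,0,0,0,0],
  "fingers": 0.65
}}

```text
t: 21.78
eef_pos: [0.4339, -0.0543, 0.2527]
tcp_rot: [0.648, 0.762, 0.0, -0.003]
ft_force: [-0.7, 0.4, 0.2]
grip_width: 0.0558
finger_force: 0.0
```

Request:
{"op": "arm_command", "data": {
  "translation": [
    [0,0,3],
    [0,0,6],
    [0,0,6],
    [0,0,6]
  ],
  "yaw": [0,0,0,0]
}}

```text
t: 22.12
eef_pos: [0.4352, -0.0591, 0.1933]
tcp_rot: [0.65, 0.76, -0.001, -0.002]
ft_force: [0.2, 0.3, 0.4]
grip_width: 0.0557
finger_force: 0.0
```

```bash
python3 - <<'E'
from h import *
o,r=st()
c=cap('wrist','w9.png'); find(c,'wrist',['short_a'],k=3); find(c,'wrist',['short_a'],'find_in',k=3)
for x,zt in ((0,.04),(0,.1)):
    p=R.from_quat(o['tcp_rot']).apply([x,0,zt])+o['eef_pos']
    q=R.from_quat(c['attitude']).inv().apply(p-c['origin']); print('tcp axis px',zt,c['fx']*q[0]/q[2]+c['cx'],c['fy']*q[1]/q[2]+c['cy'])
E
```

```text
t 22.12 tcp [ 0.4352 -0.0591  0.1933] x [-0.156  0.988  0.001] y [ 0.988  0.156 -0.004] z [-0.004  0.001 -1.   ] F [0.2 0.3 0.4] w 0.0557 0.0 j [-0.23  0.02  2.11 -0.    1.02 -0.39]
short_a [([0.5074, -0.1056, 0.0027], 0.78)]
short_a [([0.4398, -0.051, 0.0454], 0.89), ([0.5063, -0.0957, 0.0357], 0.76), ([0.4663, -0.2852, 0.0038], 0.57)]
tcp axis px 0.04 256.55032847308854 234.95771162999398
tcp axis px 0.1 256.74143979799055 201.96643391413812
```

View pics/w9.png

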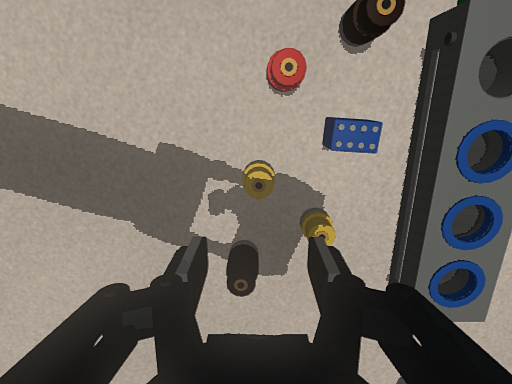

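```bash
cat >> h.py <<'E'
def rings(c,zt=.058):
    h=cv2.cvtColor(c['color'],cv2.COLOR_BGR2HSV); m=cv2.inRange(h,(100,110,30),(125,255,255))
    cs,hi=cv2.findContours(m,cv2.RETR_CCOMP,cv2.CHAIN_APPROX_NONE)
    for i,k in enumerate(cs):
        if hi[0][i][3]>=0 and len(k)>40:
            W=[np.array([ray(c,*p[0],zt) for p in q])[:,:2].astype(np.float32) for q in (cs[hi[0][i][3]],k)]
            res=[]
            for P in W:
                A=np.c_[2*P,np.ones(len(P))]; s=np.linalg.lstsq(A,(P**2).sum(1),rcond=None)[0]
                res.append((s[:2].round(4).tolist(),round(float(2*np.sqrt(s[2]+s[0]**2+s[1]**2)),4)))
            print('ring outer',res[0],'inner',res[1])
E
python3 - <<'E'
from h import *
c=cap('wrist'); o,r=st()
print('head',ray(c,259,185,.042),tool(c,259,185,o['eef_pos'][2]-.042))
im=c['color'][160:200,235:285]; h=cv2.cvtColor(im,cv2.COLOR_BGR2HSV); m=cv2.inRange(h,(15,80,40),(35,255,255)); ys,xs=np.nonzero(m); print(xs.min()+235,xs.max()+235,ys.min()+160,ys.max()+160)
rings(c)
c=cap('top'); rings(c)
c=cap('scene'); rings(c)
E
```

```text
t 22.32 tcp [ 0.4381 -0.06    0.1963] x [-0.155  0.988 -0.002] y [0.988 0.155 0.004] z [ 0.004 -0.001 -1.   ] F [-1.4 -1.2  0.4] w 0.0556 0.0 j [-0.23  0.02  2.1  -0.    1.01 -0.39]
head [ 0.44094133 -0.06120696  0.042     ] [-0.0014  0.0021  0.1543]
239 271 160 196
ring outer ([0.6578, -0.1288], 0.0569) inner ([0.6531, -0.126], 0.0318)
ring outer ([0.6465, -0.0602], 0.0568) inner ([0.642, -0.0586], 0.0329)
ring outer ([0.6347, 0.0082], 0.0561) inner ([0.6308, 0.0086], 0.0335)
ring outer ([0.248, 0.6615], 0.2128) inner ([0.2495, 0.6501], 0.1055)
```

Request:
{"op": "arm_command", "data": {
  "translation": [
    [-0.1,0.2,3],
    [-0.1,0.2,6],
    [-0.1,0.2,9],
    [-0.1,0.2,12],
    [-0.1,0.2,14],
    [-0.1,0.2,14.7],
    [-0.1,0.2,14.7],
    [-0.1,0.2,14.7]
  ],
  "yaw": [0,0,0,0,0,0,0,0]
}}

```text
t: 23.08
eef_pos: [0.4395, -0.0602, 0.0481]
tcp_rot: [0.65, 0.76, 0.0, 0.001]
ft_force: [0.6, -0.2, -0.3]
grip_width: 0.0555
finger_force: 0.0
```

```bash
python3 - <<'E'
from h import *
st()
c=cap('scene'); find(c,'scene',['short_a'],k=3);st()
E
```

```text
t 23.08 tcp [ 0.4395 -0.0602  0.0481] x [-0.156  0.988 -0.   ] y [0.988 0.156 0.001] z [ 0.001 -0.    -1.   ] F [ 0.6 -0.2 -0.3] w 0.0555 0.0 j [-0.23  0.3   2.17  0.    0.67 -0.39]
short_a [([0.5122, -0.1054, 0.0022], 0.66), ([0.4282, 0.1716, 0.0001], 0.61), ([0.4371, -0.0566, 0.005], 0.55)]
t 23.18 tcp [ 0.4404 -0.0603  0.0489] x [-0.156  0.988 -0.001] y [0.988 0.156 0.003] z [ 0.004 -0.001 -1.   ] F [ 0.2  0.7 -0.7] w 0.0555 0.0 j [-0.23  0.3   2.17  0.    0.67 -0.39]
```

Request:
{"op": "arm_command", "data": {
  "translation": [
    [0,0,0],
    [0,0,0],
    [0,0,0],
    [0,0,0],
    [0,0,0],
    [0,0,0]
  ],
  "yaw": [0,0,0,0,0,0],
  "fingers": 0,
  "squeeze": 50
}}

```text
t: 23.68
eef_pos: [0.4395, -0.0601, 0.0488]
tcp_rot: [0.649, 0.76, 0.0, 0.001]
ft_force: [-1.3, -0.7, 5.5]
grip_width: 0.0284
finger_force: 48.8
```

Request:
{"op": "arm_command", "data": {
  "translation": [
    [0,0,-3],
    [0,0,-6],
    [0,0,-9],
    [-1.5,4,-11],
    [-3.2,20.4,-11],
    [-3.2,20.4,-11],
    [-3.2,20.4,-11],
    [-3.2,20.4,-11]
  ],
  "yaw": [0,0,0,0,0,0,0,0]
}}

```text
t: 24.35
eef_pos: [0.6438, -0.0596, 0.158]
tcp_rot: [0.65, 0.76, 0.0, 0.0]
ft_force: [-0.9, 1.1, -0.5]
grip_width: 0.0283
finger_force: 49.6
```

Request:
{"op": "arm_command", "data": {
  "translation": [
    [0,0,0],
    [0,0,0],
    [0,0,0]
  ],
  "yaw": [0,0,0]
}}

```text
t: 24.6
eef_pos: [0.6409, -0.0595, 0.1565]
tcp_rot: [0.649, 0.76, -0.001, -0.001]
ft_force: [-0.5, -0.3, -1.5]
grip_width: 0.0281
finger_force: 49.9
```

```bash
python3 - <<'E'
from h import *
st()
c=cap('wrist','w10.png'); rings(c); st(); find(c,'wrist',['short_a'])
find(c,'wrist',['short_a'],'find_in')
c=cap('scene');find(c,'scene',['short_a','liner_3'])
E
```

```text
t 24.6 tcp [ 0.6409 -0.0595  0.1565] x [-0.156  0.988  0.001] y [ 0.988  0.156 -0.002] z [-0.002  0.    -1.   ] F [-0.5 -0.3 -1.5] w 0.0281 49.88806664943695 j [-0.16  0.45  1.66 -0.    1.04 -0.32]
ring outer ([0.6363, 0.0083], 0.0561) inner ([0.6357, 0.0088], 0.0389)
ring outer ([0.7831, -0.01], 0.107) inner ([0.7592, 0.0268], 0.0098)
ring outer ([0.7831, -0.01], 0.107) inner ([0.7603, 0.0507], 0.0103)
t 24.65 tcp [ 0.6403 -0.0596  0.1567] x [-0.156  0.988  0.001] y [ 0.988  0.156 -0.002] z [-0.003  0.    -1.   ] F [-0.1 -0.2 -1.1] w 0.028 49.88833665847778 j [-0.16  0.45  1.66 -0.    1.04 -0.32]
short_a [([0.5096, -0.1062, 0.002], 0.92), ([0.6435, -0.0552, 0.11], 0.75)]
short_a [([0.6412, -0.0485, 0.1528], 0.81), ([0.5167, -0.0999, 0.0377], 0.75)]
short_a [([0.6432, -0.0553, 0.1105], 0.54), ([0.5117, -0.1038, -0.002], 0.51), ([0.7152, -0.3345, 0.0015], 0.49), ([0.4806, -0.342, -0.0004], 0.35)]
liner_3 [([0.6497, -0.061, 0.0564], 0.76), ([0.6326, 0.009, 0.055], 0.69), ([0.6593, -0.1293, 0.0544], 0.57)]
```

View pics/w10.png

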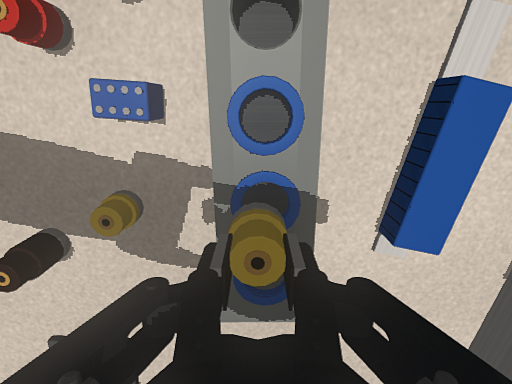

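```bash
python3 - <<'E'
from h import *
c=cap('wrist'); o,r=st(); rings(c)
z=o['eef_pos'][2]-.0065
im=c['color'][225:300,225:290]; h=cv2.cvtColor(im,cv2.COLOR_BGR2HSV)
# bright disc of head top: threshold yellow brightness
m=((h[...,2]>120)&(h[...,0]>15)&(h[...,0]<35)).astype(np.uint8)
k=max(cv2.findContours(m,cv2.RETR_EXTERNAL,cv2.CHAIN_APPROX_NONE)[0],key=len)
(u,v),ra=cv2.minEnclosingCircle(k); print(u+225,v+225,ra)
for q in ((258,263),(u+225,v+225)): print('held',ray(c,*q,z).round(4),tool(c,*q,.0065))
held=ray(c,258,263,z); L=np.array([.6472,-.0607])
print('shift tool cm',(r.T@np.r_[L-held[:2],0]*100).round(2))
E
```

```text
t 24.95 tcp [ 0.6414 -0.0599  0.1578] x [-0.156  0.988 -0.   ] y [0.988 0.156 0.   ] z [ 0. -0. -1.] F [ 0.8 -0.3 -0.2] w 0.0282 49.888354539871216 j [-0.16  0.45  1.66  0.    1.04 -0.32]
ring outer ([0.7828, -0.0102], 0.1077) inner ([0.759, 0.0272], 0.0098)
ring outer ([0.7828, -0.0102], 0.1077) inner ([0.7598, 0.0386], 0.0099)
ring outer ([0.7828, -0.0102], 0.1077) inner ([0.7603, 0.0506], 0.01)
ring outer ([0.6362, 0.0083], 0.0561) inner ([0.6358, 0.0088], 0.0389)
256.5 237.0 3.5000998973846436
held [ 0.6418 -0.0586  0.1513] [0.0012 0.0006 0.0065]
held [ 0.6388 -0.0445  0.1513] [ 0.0156 -0.0002  0.0065]
shift tool cm [-0.29  0.5   0.  ]
```

Request:
{"op": "arm_command", "data": {
  "translation": [
    [-0.3,0.5,0],
    [-0.3,0.5,1.5],
    [-0.3,0.5,3],
    [-0.3,0.5,4.2],
    [-0.3,0.5,4.2],
    [-0.3,0.5,4.2],
    [-0.3,0.5,4.2]
  ],
  "yaw": [0,0,0,0,0,0,0]
}}

```text
t: 25.53
eef_pos: [0.6479, -0.0621, 0.1157]
tcp_rot: [0.65, 0.76, 0.0, 0.0]
ft_force: [0.4, 0.0, -0.6]
grip_width: 0.0282
finger_force: 49.9
```

```bash
python3 - <<'E'
from h import *
c=cap('wrist','w11.png'); o,r=st(); rings(c)
a=c['color'][30:300,180:350]
cv2.imwrite('pics/w11c.png',cv2.resize(a,(378,600),interpolation=cv2.INTER_CUBIC))
find(c,'wrist',['liner_3','short_a'])
E
```

```text
t 25.58 tcp [ 0.6482 -0.0621  0.1162] x [-0.156  0.988 -0.001] y [0.988 0.156 0.002] z [ 0.002 -0.    -1.   ] F [ 0.2 -0.3 -0.4] w 0.0276 49.9092435836792 j [-0.16  0.51  1.66 -0.    0.97 -0.32]
ring outer ([0.7718, -0.0131], 0.1039) inner ([0.7533, -0.0202], 0.0113)
ring outer ([0.7718, -0.0131], 0.1039) inner ([0.7541, -0.0082], 0.0107)
ring outer ([0.7718, -0.0131], 0.1039) inner ([0.7547, 0.003], 0.0106)
ring outer ([0.7718, -0.0131], 0.1039) inner ([0.7558, 0.0148], 0.0105)
ring outer ([0.7718, -0.0131], 0.1039) inner ([0.7565, 0.0255], 0.0111)
ring outer ([0.7718, -0.0131], 0.1039) inner ([0.757, 0.0381], 0.0111)
ring outer ([0.7718, -0.0131], 0.1039) inner ([0.7576, 0.0496], 0.0112)
ring outer ([0.6363, 0.0083], 0.0562) inner ([0.6361, 0.0087], 0.0382)
liner_3 [([0.6578, -0.1313, 0.0557], 0.83)]
short_a [([0.5085, -0.1046, 0.0001], 0.79), ([0.6495, -0.0591, 0.068], 0.63)]
```

View pics/w11c.png

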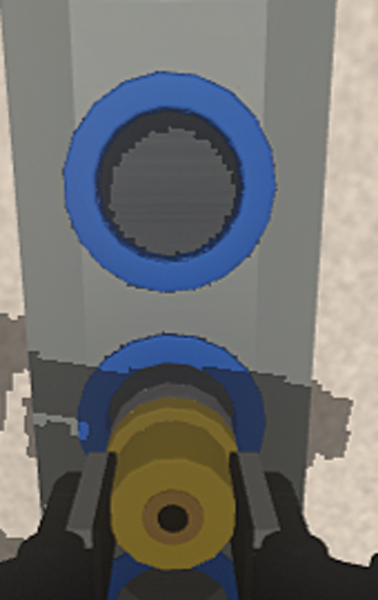

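Request:
{"op": "arm_command", "data": {
  "translation": [
    [0,0,0.5],
    [0,0,1.0],
    [0,0,1.3],
    [0,0,1.5],
    [0,0,1.5],
    [0,0,1.5]
  ],
  "yaw": [0,0,0,0,0,0]
}}

```text
t: 26.18
eef_pos: [0.6472, -0.0619, 0.0998]
tcp_rot: [0.65, 0.76, -0.0, -0.0]
ft_force: [-0.4, 0.1, -1.0]
grip_width: 0.0284
finger_force: 49.9
```

Request:
{"op": "arm_command", "data": {
  "translation": [
    [0,0,0.4],
    [0,0,0.8],
    [0,0,1.1],
    [0,0,1.2],
    [0,0,1.2]
  ],
  "yaw": [0,0,0,0,0]
}}

```text
t: 26.6
eef_pos: [0.6469, -0.0619, 0.0875]
tcp_rot: [0.65, 0.76, -0.0, -0.001]
ft_force: [0.4, -0.1, -1.6]
grip_width: 0.0285
finger_force: 49.9
```

Request:
{"op": "arm_command", "data": {
  "translation": [
    [0,0,0.1],
    [0,0,0.2],
    [0,0,0.3],
    [0,0,0.3]
  ],
  "yaw": [0,0,0,0]
}}

```text
t: 26.93
eef_pos: [0.6477, -0.062, 0.0868]
tcp_rot: [0.65, 0.76, -0.0, -0.0]
ft_force: [-3.9, -0.5, 5.4]
grip_width: 0.0282
finger_force: 50.6
```

Request:
{"op": "arm_command", "data": {
  "translation": [
    [0,0,-0.2],
    [0,0,-0.2],
    [0,0,-0.2],
    [0,0,-0.2],
    [0,0,-0.2],
    [0,0,-2],
    [0,0,-5],
    [0,0,-8]
  ],
  "yaw": [0,0,0,0,0,0,0,0],
  "fingers": 0.6
}}

```text
t: 27.6
eef_pos: [0.6459, -0.0617, 0.164]
tcp_rot: [0.65, 0.76, -0.001, -0.002]
ft_force: [-0.1, -0.1, 0.2]
grip_width: 0.0515
finger_force: 0.0
```

Request:
{"op": "arm_command", "data": {
  "translation": [
    [3,-3,-3],
    [14.1,-18.3,-3],
    [14.1,-18.3,-3],
    [14.1,-18.3,-3],
    [14.1,-18.3,-3],
    [14.1,-18.3,-3],
    [14.1,-18.3,-3],
    [14.1,-18.3,-3]
  ],
  "yaw": [0,0,0,0,0,0,0,0]
}}

```text
t: 28.27
eef_pos: [0.4434, 0.0494, 0.1952]
tcp_rot: [0.649, 0.761, 0.0, 0.0]
ft_force: [0.7, 0.8, -0.1]
grip_width: 0.0511
finger_force: 0.0
```

```bash
cat >> h.py <<'E'
def head(c,o,zh,lo,hi,box=45):
    """hover: find coloured head near tool axis; world via top face edge"""
    pass
E
python3 - <<'E'
from h import *
c=cap('wrist','w12.png'); o,r=st(); rings(c)
find(c,'wrist',['medium_a'])
for d in bot.find_in('medium_a','wrist')[:2]: print('px',c['fx']*d['at'][0]/d['at'][2]+c['cx'],c['fy']*d['at'][1]/d['at'][2]+c['cy'],w(c,d['at']).round(4))
cv2.imwrite('pics/w12.png',c['color'])
c=cap('scene');find(c,'scene',['short_a','medium_a','gauge'])
E
```

```text
t 28.32 tcp [0.4452 0.0489 0.1957] x [-0.157  0.988 -0.001] y [0.988 0.157 0.002] z [ 0.002 -0.    -1.   ] F [ 1.2 -0.8 -0.2] w 0.0514 0.0 j [ 0.01  0.03  2.09 -0.    1.01 -0.15]
ring outer ([0.6352, 0.009], 0.0567) inner ([0.6309, 0.0113], 0.0329)
medium_a [([0.4236, 0.1685, -0.0004], 0.89), ([0.4456, 0.0482, 0.0012], 0.82)]
px 254.6197716790004 49.27071790994691 [0.4227 0.1673 0.0526]
px 260.5431245733416 180.7112281243739 [0.4458 0.057  0.0559]
short_a [([0.5119, -0.1053, 0.0032], 0.66), ([0.6517, -0.0595, 0.0414], 0.59)]
medium_a [([0.4491, 0.0495, -0.0001], 0.78), ([0.4723, -0.3499, 0.1299], 0.72), ([0.4246, 0.1724, -0.0015], 0.69)]
gauge [([0.4701, -0.3463, 0.1294], 0.79)]
```

```bash
cat >> h.py <<'E'
def brass(c,p,b=22):
    q=R.from_quat(c['attitude']).inv().apply(np.array(p)-c['origin']); u,v=c['fx']*q[0]/q[2]+c['cx'],c['fy']*q[1]/q[2]+c['cy']
    u0,v0=int(u)-b,int(v)-b; h=cv2.cvtColor(c['color'][v0:v0+2*b,u0:u0+2*b],cv2.COLOR_BGR2HSV)
    m=cv2.inRange(h,(9,60,60),(24,255,255)); n,l,s,ce=cv2.connectedComponentsWithStats(m)
    i=1+np.argmax(s[1:,4]); x,y,ww,hh,a=s[i]; U,V=u0+x+(ww-1)/2,v0+y+(hh-1)/2
    print('expected px',round(u),round(v),'brass',U,V,'size',ww,hh,a,'world',ray(c,U,V,p[2]).round(4)); return U,V
E
python3 - <<'E'
from h import *
c=cap('wrist'); o,r=st()
U,V=brass(c,[.4455,.0485,.054]); print('tool cm',tool(c,U,V,o['eef_pos'][2]-.054)*100)
E
```

```text
t 28.67 tcp [0.4454 0.0483 0.1951] x [-0.155  0.988 -0.   ] y [ 0.988  0.155 -0.   ] z [-0. -0. -1.] F [-0.2 -0.1 -0.5] w 0.0513 0.0 j [ 0.01  0.04  2.09 -0.    1.02 -0.15]
expected px 257 187 brass 256.0 185.5 size 15 14 129 world [0.4446 0.05   0.054 ]
tool cm [ 0.18 -0.05 14.11]
```

Request:
{"op": "arm_command", "data": {
  "translation": [
    [0.2,-0.05,3],
    [0.2,-0.05,6],
    [0.2,-0.05,9],
    [0.2,-0.05,11.5],
    [0.2,-0.05,13.4],
    [0.2,-0.05,13.4],
    [0.2,-0.05,13.4]
  ],
  "yaw": [0,0,0,0,0,0,0]
}}

```text
t: 29.25
eef_pos: [0.4431, 0.0504, 0.0603]
tcp_rot: [0.65, 0.76, -0.001, -0.001]
ft_force: [-0.2, -1.5, 0.4]
grip_width: 0.0513
finger_force: 0.0
```

Request:
{"op": "arm_command", "data": {
  "translation": [
    [0,0,0],
    [0,0,0],
    [0,0,0],
    [0,0,0],
    [0,0,0],
    [0,0,0]
  ],
  "yaw": [0,0,0,0,0,0],
  "fingers": 0,
  "squeeze": 50
}}

```text
t: 29.75
eef_pos: [0.4453, 0.0507, 0.0628]
tcp_rot: [0.65, 0.76, 0.001, 0.001]
ft_force: [-1.0, -0.5, 6.4]
grip_width: 0.0281
finger_force: 49.4
```

Request:
{"op": "arm_command", "data": {
  "translation": [
    [0,0,-3],
    [0,0,-6],
    [0,0,-10],
    [-3,5,-10.7],
    [-7.2,18.3,-10.7],
    [-7.2,18.3,-10.7],
    [-7.2,18.3,-10.7],
    [-7.2,18.3,-10.7]
  ],
  "yaw": [0,0,0,0,0,0,0,0]
}}

```text
t: 30.42
eef_pos: [0.6392, 0.0073, 0.1693]
tcp_rot: [0.65, 0.76, 0.001, 0.002]
ft_force: [0.8, -0.1, -1.5]
grip_width: 0.0284
finger_force: 49.7
```

Request:
{"op": "arm_command", "data": {
  "translation": [
    [0,0,0],
    [0,0,0],
    [0,0,0]
  ],
  "yaw": [0,0,0]
}}

```text
t: 30.67
eef_pos: [0.6346, 0.0083, 0.1674]
tcp_rot: [0.65, 0.76, -0.001, -0.001]
ft_force: [-0.6, 0.9, -1.9]
grip_width: 0.0275
finger_force: 49.8
```

```bash
python3 - <<'E'
from h import *
c=cap('wrist'); o,r=st(); rings(c)
p=o['eef_pos']+r@[0.001,0,.0075]
U,V=brass(c,p); print('held tool',tool(c,U,V,.0075))
held=ray(c,U,V,p[2])
print('shift cm',(r.T@np.r_[np.array([.6362,.0084])-held[:2],0]*100).round(2))
find(c,'wrist',['medium_a','liner_2','carrier'])
E
```

```text
t 30.72 tcp [0.6341 0.0084 0.1674] x [-0.156  0.988  0.001] y [ 0.988  0.156 -0.003] z [-0.003  0.    -1.   ] F [ 0.1  0.3 -1. ] w 0.0277 49.81878161430359 j [-0.06  0.42  1.68  0.    1.05 -0.21]
ring outer ([0.6574, -0.1217], 0.0475) inner ([0.6581, -0.1235], 0.0326)
expected px 256 262 brass 258.0 263.5 size 27 24 401 world [0.6353 0.0086 0.1599]
held tool [0.     0.0012 0.0075]
shift cm [-0.03  0.09 -0.  ]
medium_a [([0.6339, 0.0091, 0.1058], 0.6)]
liner_2 [([0.66, -0.131, 0.0551], 0.61)]
carrier []
```

Request:
{"op": "arm_command", "data": {
  "translation": [
    [0,0.1,1.5],
    [0,0.1,3],
    [0,0.1,4.0],
    [0,0.1,4.5],
    [0,0.1,5],
    [0,0.1,5.5],
    [0,0.1,5.5],
    [0,0.1,5.5]
  ],
  "yaw": [0,0,0,0,0,0,0,0]
}}

```text
t: 31.53
eef_pos: [0.6369, 0.0083, 0.1133]
tcp_rot: [0.65, 0.76, 0.0, 0.0]
ft_force: [0.2, 0.8, -0.6]
grip_width: 0.028
finger_force: 49.8
```

Request:
{"op": "arm_command", "data": {
  "translation": [
    [0,0,0.6],
    [0,0,1.2],
    [0,0,1.8],
    [0,0,2.2],
    [0,0,2.4],
    [0,0,2.4]
  ],
  "yaw": [0,0,0,0,0,0]
}}

```text
t: 32.03
eef_pos: [0.6365, 0.0082, 0.0891]
tcp_rot: [0.65, 0.76, -0.0, -0.0]
ft_force: [-0.9, -0.1, -1.4]
grip_width: 0.0283
finger_force: 49.9
```

Request:
{"op": "arm_command", "data": {
  "translation": [
    [0,0,0.1],
    [0,0,0.2],
    [0,0,0.3],
    [0,0,0.3]
  ],
  "yaw": [0,0,0,0]
}}

```text
t: 32.37
eef_pos: [0.6368, 0.0081, 0.0888]
tcp_rot: [0.649, 0.76, -0.0, -0.0]
ft_force: [-5.6, 0.7, 12.7]
grip_width: 0.0279
finger_force: 51.2
```

Request:
{"op": "arm_command", "data": {
  "translation": [
    [0,0,-0.3],
    [0,0,-0.3],
    [0,0,-0.3],
    [0,0,-0.3],
    [0,0,-0.3],
    [0,0,-2],
    [0,0,-5],
    [0,0,-8]
  ],
  "yaw": [0,0,0,0,0,0,0,0],
  "fingers": 0.6
}}

```text
t: 33.03
eef_pos: [0.6352, 0.0083, 0.1647]
tcp_rot: [0.65, 0.76, -0.001, -0.002]
ft_force: [0.4, 0.1, 0.0]
grip_width: 0.0512
finger_force: 0.0
```

Request:
{"op": "arm_command", "data": {
  "translation": [
    [19.3,-18.5,-3],
    [19.3,-18.5,-3],
    [19.3,-18.5,-3],
    [19.3,-18.5,-3],
    [19.3,-18.5,-3],
    [19.3,-18.5,-3],
    [19.3,-18.5,-3],
    [19.3,-18.5,-3]
  ],
  "yaw": [0,0,0,0,0,0,0,0]
}}

```text
t: 33.7
eef_pos: [0.4204, 0.1718, 0.196]
tcp_rot: [0.648, 0.762, -0.0, -0.001]
ft_force: [0.4, -1.2, 0.5]
grip_width: 0.0512
finger_force: 0.0
```

```bash
python3 - <<'E'
from h import *
c=cap('wrist'); o,r=st()
d=find(c,'wrist',['medium_a'])
U,V=brass(c,[.424,.169,.054]); print('tool cm',tool(c,U,V,o['eef_pos'][2]-.054)*100)
c=cap('scene');find(c,'scene',['short_a','medium_a','gauge'])
E
```

```text
t 33.75 tcp [0.4226 0.171  0.1963] x [-0.159  0.987 -0.   ] y [0.987 0.159 0.   ] z [ 0.  0. -1.] F [-0.4  0.6 -0.3] w 0.0511 0.0 j [ 0.29  0.05  2.07 -0.    1.02  0.13]
medium_a [([0.4225, 0.1738, -0.0044], 0.72)]
expected px 260 191 brass 264.0 187.5 size 15 14 125 world [0.4269 0.1726 0.054 ]
tool cm [ 0.18  0.3  14.23]
short_a [([0.6489, -0.0593, 0.0382], 0.65), ([0.51, -0.1074, 0.0002], 0.6)]
medium_a [([0.6399, 0.0053, 0.0284], 0.51), ([0.4268, 0.1703, 0.0006], 0.51)]
gauge [([0.4738, -0.3452, 0.1305], 0.61)]
```

Request:
{"op": "arm_command", "data": {
  "translation": [
    [0.1,0.25,3],
    [0.1,0.25,6],
    [0.1,0.25,9],
    [0.1,0.25,11.5],
    [0.1,0.25,13.4],
    [0.1,0.25,13.4],
    [0.1,0.25,13.4]
  ],
  "yaw": [0,0,0,0,0,0,0]
}}

```text
t: 34.58
eef_pos: [0.4259, 0.1705, 0.0611]
tcp_rot: [0.65, 0.76, -0.001, -0.001]
ft_force: [0.6, -0.2, 0.5]
grip_width: 0.0512
finger_force: 0.0
```

Request:
{"op": "arm_command", "data": {
  "translation": [
    [0,0,0],
    [0,0,0],
    [0,0,0],
    [0,0,0],
    [0,0,0],
    [0,0,0]
  ],
  "yaw": [0,0,0,0,0,0],
  "fingers": 0,
  "squeeze": 50
}}

```text
t: 35.08
eef_pos: [0.4278, 0.1718, 0.0638]
tcp_rot: [0.649, 0.76, 0.001, 0.001]
ft_force: [-0.7, -0.7, 6.6]
grip_width: 0.0281
finger_force: 49.5
```

Request:
{"op": "arm_command", "data": {
  "translation": [
    [0,0,-3],
    [0,0,-6],
    [0,0,-9],
    [0,0,-13],
    [0,0,-14],
    [0,0,-14]
  ],
  "yaw": [0,0,0,0,0,0]
}}

```text
t: 35.58
eef_pos: [0.4291, 0.1724, 0.2063]
tcp_rot: [0.649, 0.76, 0.004, 0.003]
ft_force: [1.1, -0.1, -1.2]
grip_width: 0.0278
finger_force: 49.8
```

```bash
python3 - <<'E'
from h import *
st(); print(to([.6578,-.1295,.20]))
E
```

```text
t 35.58 tcp [0.4291 0.1724 0.2063] x [-0.156  0.988  0.001] y [0.988 0.156 0.009] z [ 0.009  0.003 -1.   ] F [ 1.1 -0.1 -1.2] w 0.0278 49.77018892765045 j [0.29 0.04 2.05 0.   1.03 0.13]
[-33.39  17.86   0.75]
```

Request:
{"op": "arm_command", "data": {
  "translation": [
    [-20,10.5,0],
    [-20,10.5,0],
    [-20,10.5,0],
    [-20,10.5,0],
    [-20,10.5,0],
    [-20,10.5,0]
  ],
  "yaw": [0,0,0,0,0,0]
}}

```text
t: 36.08
eef_pos: [0.5627, -0.0137, 0.2]
tcp_rot: [0.651, 0.759, -0.001, 0.0]
ft_force: [0.1, -0.8, -1.9]
grip_width: 0.0279
finger_force: 49.7
```

Request:
{"op": "arm_command", "data": {
  "translation": [
    [-13.4,7.4,0],
    [-13.4,7.4,0],
    [-13.4,7.4,0],
    [-13.4,7.4,0],
    [-13.4,7.4,2],
    [-13.4,7.4,3],
    [-13.4,7.4,3],
    [-13.4,7.4,3]
  ],
  "yaw": [0,0,0,0,0,0,0,0]
}}

```text
t: 36.75
eef_pos: [0.6524, -0.1289, 0.1688]
tcp_rot: [0.649, 0.761, -0.001, -0.003]
ft_force: [-0.6, 0.6, -1.3]
grip_width: 0.0277
finger_force: 49.8
```

```bash
python3 - <<'E'
from h import *
c=cap('wrist'); o,r=st()
p=o['eef_pos']+r@[0.001,0,.0075]
U,V=brass(c,p); print('held tool',tool(c,U,V,.0075))
held=ray(c,U,V,p[2])
a=brass(c,[.6362,.0084,.080]); b=brass(c,[.6472,-.0607,.080])
for L in ([.6578,-.1288],[.6585,-.130]): print('shift cm',(r.T@np.r_[np.array(L)-held[:2],0]*100).round(2))
# yellow short head & liner_3 as seen
find(c,'wrist',['liner_4','short_a','medium_a'])
E
```

```text
t 36.8 tcp [ 0.6536 -0.1291  0.1705] x [-0.157  0.988  0.002] y [ 0.988  0.157 -0.003] z [-0.004  0.001 -1.   ] F [-0.1 -0.  -1.9] w 0.0277 49.75730001926422 j [-0.26  0.47  1.59  0.    1.08 -0.42]
expected px 259 265 brass 258.0 259.5 size 27 24 398 world [ 0.6526 -0.1253  0.163 ]
held tool [ 0.0039 -0.0003  0.0075]Traceback (most recent call last):
  File "<stdin>", line 6, in <module>
  File "h.py", line 47, in brass
    u0,v0=int(u)-b,int(v)-b; h=cv2.cvtColor(c['color'][v0:v0+2*b,u0:u0+2*b],cv2.COLOR_BGR2HSV)
                               ~~~~~~~~~~~~^^^^^^^^^^^^^^^^^^^^^^^^^^^^^^^^^^^^^^^^^^^^^^^^^^^
cv2.error: OpenCV(4.12.0) /io/opencv/modules/imgproc/src/color.cpp:199: error: (-215:Assertion failed) !_src.empty() in function 'cvtColor'
```

```bash
python3 - <<'E'
from h import *
for i in range(4):
    c=cap('wrist'); o,r=st()
    p=o['eef_pos']+r@[0.001,0,.0075]
    U,V=brass(c,p); held=ray(c,U,V,p[2]); print('held tool',tool(c,U,V,.0075))
    print('shift held',(r.T@np.r_[np.array([.658,-.130])-held[:2],0]*100).round(2),'tcp',to([.6585,-.1335,.168]))
find(c,'wrist',['liner_4','medium_a'])
E
```

```text
t 36.85 tcp [ 0.6545 -0.1293  0.1718] x [-0.157  0.988  0.001] y [ 0.988  0.157 -0.001] z [-0.001  0.001 -1.   ] F [ 0.5  0.1 -1. ] w 0.028 49.757400155067444 j [-0.26  0.47  1.59  0.    1.08 -0.42]
expected px 258 264 brass 258.0 259.5 size 27 24 398 world [ 0.6539 -0.1258  0.1643]
held tool [ 0.0036 -0.      0.0075]
shift held [-0.48  0.34 -0.  ] tcp [-0.48  0.33  0.38]
t 36.9 tcp [ 0.6551 -0.1295  0.1727] x [-0.157  0.988  0.   ] y [0.988 0.157 0.   ] z [ 0.  0. -1.] F [-0.4  0.  -1.4] w 0.0282 49.75734829902649 j [-0.26  0.47  1.59  0.    1.08 -0.42]
expected px 258 263 brass 258.0 259.5 size 27 24 400 world [ 0.6548 -0.1262  0.1652]
held tool [0.0033 0.0002 0.0075]
shift held [-0.43  0.25  0.  ] tcp [-0.45  0.27  0.47]
t 36.95 tcp [ 0.6555 -0.1297  0.1732] x [-0.157  0.988 -0.   ] y [0.988 0.157 0.001] z [ 0.001 -0.    -1.   ] F [ 0.6 -1.  -0.6] w 0.0283 49.756951332092285 j [-0.26  0.47  1.59  0.    1.08 -0.42]
expected px 257 263 brass 258.0 259.5 size 27 24 397 world [ 0.6555 -0.1266  0.1657]
held tool [0.003  0.0005 0.0075]
shift held [-0.37  0.2   0.  ] tcp [-0.42  0.24  0.52]
t 37.0 tcp [ 0.6556 -0.1299  0.1734] x [-0.157  0.988 -0.001] y [0.988 0.157 0.002] z [ 0.002 -0.    -1.   ] F [ 0.3  0.2 -1. ] w 0.0283 49.7572124004364 j [-0.26  0.47  1.59  0.    1.08 -0.42]
expected px 257 263 brass 258.0 259.5 size 27 24 396 world [ 0.6558 -0.127   0.1659]
held tool [0.0028 0.0007 0.0075]
shift held [-0.33  0.16  0.  ] tcp [-0.4   0.23  0.54]
liner_4 []
medium_a [([0.6363, 0.0051, 0.0246], 0.98), ([0.652, -0.1296, 0.1083], 0.97)]
```

Request:
{"op": "arm_command", "data": {
  "translation": [
    [-0.35,0.2,1],
    [-0.35,0.2,2.5],
    [-0.35,0.2,3.5],
    [-0.35,0.2,4.3],
    [-0.35,0.2,4.3],
    [-0.35,0.2,4.3],
    [-0.35,0.2,4.3],
    [-0.35,0.2,4.3]
  ],
  "yaw": [0,0,0,0,0,0,0,0]
}}

```text
t: 37.77
eef_pos: [0.6585, -0.1339, 0.1301]
tcp_rot: [0.65, 0.76, 0.0, 0.001]
ft_force: [0.7, 0.0, -1.3]
grip_width: 0.0278
finger_force: 49.8
```

```bash
python3 - <<'E'
from h import *
c=cap('wrist'); o,r=st()
p=o['eef_pos']+r@[0.001,0,.0075]
U,V=brass(c,p); held=ray(c,U,V,p[2]); print('held tool',tool(c,U,V,.0075))
print('shift held',(r.T@np.r_[np.array([.658,-.130])-held[:2],0]*100).round(2),'tcp',to([.6585,-.1335,.168]))
cv2.imwrite('pics/w14.png',cv2.resize(c['color'][120:320,180:340],(480,600),interpolation=cv2.INTER_CUBIC))
E
```

```text
t 37.82 tcp [ 0.6585 -0.1339  0.1302] x [-0.156  0.988 -0.001] y [0.988 0.156 0.002] z [ 0.002 -0.    -1.   ] F [ 0.7  0.1 -0.7] w 0.0281 49.75674748420715 j [-0.27  0.53  1.6   0.    1.01 -0.42]
expected px 256 262 brass 258.0 259.5 size 27 24 396 world [ 0.6589 -0.1313  0.1227]
held tool [0.0026 0.0008 0.0075]
shift held [ 0.14 -0.07 -0.  ] tcp [ 0.04  0.01 -3.78]
```

View pics/w14.png

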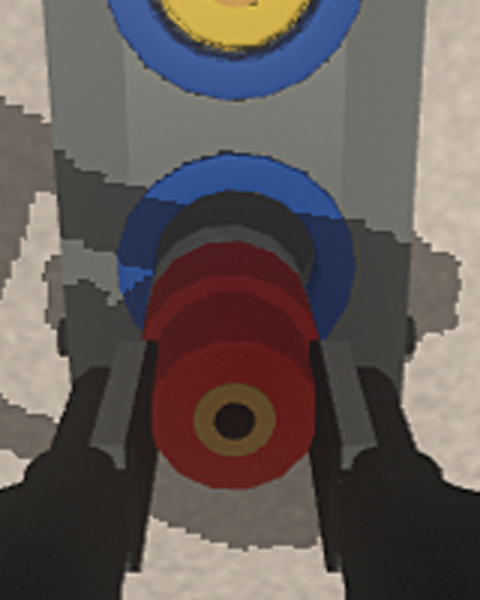

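Request:
{"op": "arm_command", "data": {
  "translation": [
    [0.1,0,0.4],
    [0.1,0,0.8],
    [0.1,0,1.2],
    [0.1,0,1.6],
    [0.1,0,1.6],
    [0.1,0,1.6]
  ],
  "yaw": [0,0,0,0,0,0]
}}

```text
t: 38.32
eef_pos: [0.6574, -0.1326, 0.1125]
tcp_rot: [0.65, 0.76, -0.0, -0.0]
ft_force: [1.2, -0.1, -0.9]
grip_width: 0.0278
finger_force: 49.8
```

Request:
{"op": "arm_command", "data": {
  "translation": [
    [0,0,0.6],
    [0,0,1.2],
    [0,0,1.8],
    [0,0,2.1],
    [0,0,2.1],
    [0,0,2.1]
  ],
  "yaw": [0,0,0,0,0,0]
}}

```text
t: 38.82
eef_pos: [0.6571, -0.1326, 0.0916]
tcp_rot: [0.65, 0.76, -0.0, -0.001]
ft_force: [-0.6, 0.0, -1.4]
grip_width: 0.0279
finger_force: 49.8
```

Request:
{"op": "arm_command", "data": {
  "translation": [
    [0,0,0.1],
    [0,0,0.2],
    [0,0,0.3],
    [0,0,0.4],
    [0,0,0.4]
  ],
  "yaw": [0,0,0,0,0]
}}

```text
t: 39.23
eef_pos: [0.6578, -0.133, 0.0899]
tcp_rot: [0.65, 0.76, -0.0, 0.0]
ft_force: [-2.0, 0.6, 5.3]
grip_width: 0.0278
finger_force: 50.6
```

Request:
{"op": "arm_command", "data": {
  "translation": [
    [0,0,-0.1],
    [0,0,-0.1],
    [0,0,-0.1],
    [0,0,-0.1],
    [0,0,-0.1],
    [0,0,-2],
    [0,0,-5],
    [0,0,-8]
  ],
  "yaw": [0,0,0,0,0,0,0,0],
  "fingers": 0.6
}}

```text
t: 39.9
eef_pos: [0.6562, -0.1323, 0.167]
tcp_rot: [0.65, 0.76, -0.001, -0.002]
ft_force: [0.1, -0.5, -0.3]
grip_width: 0.0512
finger_force: 0.0
```

Request:
{"op": "arm_command", "data": {
  "translation": [
    [0,0,-3],
    [0,-5,-8],
    [0,-15,-10],
    [0,-20,-10],
    [0,-20,-10],
    [0,-20,-10],
    [0,-20,-10],
    [0,-20,-10]
  ],
  "yaw": [0,0,0,0,0,0,0,0]
}}

```text
t: 40.57
eef_pos: [0.458, -0.1642, 0.2689]
tcp_rot: [0.65, 0.76, 0.0, 0.0]
ft_force: [-0.4, 0.3, -0.6]
grip_width: 0.0512
finger_force: 0.0
```

```bash
python3 - <<'E'
from h import *
st()
for n in ('scene','top'):
    c=cap(n); print(n); find(c,n,['short_a','medium_a','gauge','gauge_tip','hook_seat','liner_2','terminal'])
c=cap('wrist')
for p in ([.6362,.0084,.080],[.6472,-.0607,.080],[.658,-.130,.080]):
    try: brass(c,p)
    except Exception as e: print('out of view')
E
```

```text
t 40.57 tcp [ 0.458  -0.1642  0.2689] x [-0.154  0.988 -0.001] y [0.988 0.154 0.001] z [ 0.001 -0.001 -1.   ] F [-0.4  0.3 -0.6] w 0.0512 0.0 j [-0.43  0.02  1.94 -0.    1.18 -0.59]
scene
short_a [([0.6509, -0.0593, 0.0412], 0.57), ([0.5119, -0.1035, 0.0017], 0.56)]
medium_a [([0.6362, 0.008, 0.0299], 0.58), ([0.6543, -0.1316, 0.0289], 0.48)]
gauge [([0.6498, -0.0624, 0.0562], 0.17)]
gauge_tip [([0.4739, -0.3475, 0.059], 0.56), ([0.648, -0.0597, 0.0378], 0.17)]
hook_seat [([0.4721, -0.3449, 0.1284], 0.88)]
liner_2 [([0.4713, -0.3474, 0.1272], 0.72), ([0.6347, 0.0094, 0.0515], 0.67), ([0.6601, -0.1341, 0.055], 0.63), ([0.6484, -0.0604, 0.0563], 0.58)]
terminal [([0.5199, 0.0018, 0.0015], 0.75), ([0.6509, -0.0581, 0.04], 0.42)]
top
short_a [([0.5043, -0.1037, 0.0025], 0.6), ([0.6444, -0.0623, 0.0327], 0.56)]
medium_a [([0.6566, -0.1336, 0.026], 0.43)]
gauge [([0.4694, -0.345, 0.128], 0.52), ([0.6318, 0.0023, 0.0281], 0.38), ([0.7142, -0.3376, -0.0012], 0.22)]
gauge_tip []
hook_seat [([0.4702, -0.3455, 0.1302], 0.63), ([0.473, -0.346, 0.0002], 0.37)]
liner_2 [([0.6464, -0.0662, 0.0598], 0.56), ([0.6337, 0.0056, 0.0539], 0.51), ([0.6541, -0.1313, 0.0556], 0.49)]
terminal [([0.6568, -0.1347, 0.0271], 0.24)]
expected px 466 31 brass 465.0 32.0 size 15 17 157 world [0.6357 0.0077 0.08  ]
expected px 450 107 brass 446.5 106.5 size 38 34 1025 world [ 0.6428 -0.0606  0.08  ]
expected px 437 173 brass 435.5 174.0 size 14 13 111 world [ 0.6567 -0.1314  0.08  ]
```

```bash
python3 - <<'E'
from bench import bot
print(bot.close_job())
E
```

```text
the job is handed in; nothing more can be done
None
```

The job is handed in, with no verdict returned: the three lined sockets (liner_2, liner_3, liner_4) gauged 32, 20 and 32 mm and now hold a medium, short and medium insulator, and the gauge hangs on the fork with its white face outward.

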